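# Swap the used sample jar in the evidence kit

### The arm

A 6-joint arm with a two-finger parallel gripper is mounted at the origin on the work surface. World frame = base frame: x ahead of the robot, y to its left, z up, the work surface at z = 0. Lengths are in m, angles in degrees, forces in N, time in s.
With the tool pointing down it reaches from about 0.375 to 0.9 m from the base axis. Payload 3.1 kg.
Tool frame: the origin (TCP) lies at the very end of the fingers, on their centre line; the grasp point (between the pads) lies 19 mm behind it; z points along the fingers, x is the direction in which the jaws open and shut, and the axes are right-handed (so a half turn about z gives the same grasp; the last joint's range is limited). The gripper opens to 87 mm and grips with 3 to 60 N. Pads are 19 mm wide; open, the fingers measure 117 mm over their backs; the gripper's body (75 mm by 190 mm) begins 51 mm behind the grasp point.
Start: joints at [54.345, 30.224, 82.088, -0, 67.689, -10.227], TCP at [0.268, 0.564, 0.223] pointing down, gripper open.
Joint ranges: [-176.69, 176.69], [-43.24, 126.21], [12.49, 139.97], [-82, 262], [0, 151.66], [-163.58, 163.58]. Speed limits (degrees/s): [159.86, 159.86, 180, 180, 180, 180].

### API

Orientations are given as a 3x3 rotation matrix whose columns are the frame's x, y, z axes.
In Python, from rig import bot gives the robot as it stands.
- The arm moves only by the tool arm_command, never from a script. Its argument "plan" is a list of rows, each an object of numbers: "claw": the opening, from 0 (shut) to 1 (fully open); "dx", "dy", "dz": the shift along the tool's x, y, z in cm; "twist": the turn about the tool's z in degrees. A call has 1 to 8 rows; each row is the pose to reach, as a shift and turn from the pose measured when the call began, along the tool's axes at that moment; what a row does not reach only later rows make up. A row lasts 1/12 s, in which the tool goes at most 41.7 mm and 7.16 degrees, less where a joint would pass 70% of its speed; a pose out of reach is approached as far as the arm can. A call with a gripper value outside its range is refused whole. The fingers move at their own pace and stop on an object; the grip force is fixed at half the most. Time passes only in rows, so rows that repeat a pose let the fingers close. It gives the time, the measured TCP pose, the force and the opening at its end, in the units of the state.
- bot.read_state(): the state, without advancing time (a new reading comes with each control period).
- bot.capture(name): name is "scene" or "top"; returns the picture (384x512x3 uint8, red, green, blue); there is no depth.
- bot.calibration(name): a dict with "intrinsics" (3x3 intrinsics, pixels), "rvec" (rotation vector, rad) and "tvec" (3), from world to camera coordinates, as OpenCV has them. Camera axes: x right, y down, z forward; pixel columns grow to the right and rows downward; lengths in m; the calibration is good to about 2 mm. A picture is of the moment at which its call begins. calibration takes no time and is no camera call.
- bot.hand_in(): hands the job in, once; it reports no verdict.
The state is a dict: "time_s": time; "joint_positions": joint angles; "qvel": joint speeds; "tau": joint torques, N m; "position": TCP position; "tcp_rot": TCP orientation; "force": force on the tool from outside, world axes, zero at the start; "moment": the same for the moment, N m; "opening": opening from 0.0 (shut) to 1.0 (fully open).
Only numpy, scipy, OpenCV 4.12 (cv2) and the standard library are available. Lean on these libraries where they do the work, as an engineer would, in place of code of your own. Each camera call takes 0.05 s, during which the arm holds its last target.

### The job

First stand the two tall bottles from the kit tray on the green mat, then move the used red-capped jar from behind them to the middle of the ring on the flat yellow card, and stand the fresh green-capped jar in the middle of the white pad where the red one was. Only then put both bottles back in the tray, each exactly where it stood at the start. Set everything down upright and gently without dropping it, knock nothing over, and leave the white-capped and black-capped jars alone.

Things in the scene. Friction and masses are not known exactly. Their poses are not given: they have to be found in the camera images.
- tray: Kit tray, fixed: blue open tray with a grey floor, 220 mm (its x, away from the robot) by 240 mm (its y), walls 4 mm thick, floor 5 mm and rim 28 mm above the table. Origin: centre of its underside, z up.
- bay: Round white pad, 60 mm in diameter, 2 mm thick, fixed on the tray floor; the red-capped jar stands on its middle at the start. Origin: centre of its underside, z up; its -x axis points to midway between the two bottles at the start, its y axis is parallel to the line through both.
- jar_red: Loose squat sample jar, 62 mm tall, 70 g: white body 40 mm in diameter, 36 mm high, under a red screw cap 44 mm in diameter and 26 mm high. Origin: centre of its underside, z up. The used sample jar: at the start it stands on the white pad in the tray, behind the two bottles.
- jar_green: Loose squat sample jar, 62 mm tall, 70 g: white body 40 mm in diameter, 36 mm high, under a green screw cap 44 mm in diameter and 26 mm high. Origin: centre of its underside, z up. The fresh jar: at the start it stands alone on the bare table, beside the tray.
- bottle_orange: Loose bottle 140 mm tall, 160 g: black body 46 mm in diameter up to 92 mm, shoulder to 106 mm, an orange cap 30 mm in diameter from 106 to 140 mm (grip near its top). Origin: centre of underside, z up. Starts on the tray floor in front of the red-capped jar, blocking it: 57 mm from it and 66 mm from the other bottle, centre to centre, left or right. It must return to its starting place, so remember it.
- bottle_blue: Loose bottle 140 mm tall, 160 g: white body 46 mm in diameter up to 92 mm, shoulder to 106 mm, a blue cap 30 mm in diameter from 106 to 140 mm (grip near its top). Origin: centre of underside, z up. Starts on the tray floor in front of the red-capped jar, blocking it: 57 mm from it and 66 mm from the other bottle, centre to centre, left or right. It must return to its starting place, so remember it.
- mat: Flat green mat, fixed, 120 mm (its x) by 190 mm (its y), 3 mm thick, on the table to one side of the tray: the side area for the bottles. Origin: centre of its underside, z up. Room for both bottles side by side along its y.
- card: Flat square yellow card, fixed on the table beside the tray, 90 by 90 mm, 3 mm thick, a thin black ring 52 mm in diameter at its middle. Origin: centre of its underside, z up. Not the folded yellow tent markers about 95 mm tall, one of which stands fixed beside the tray, at least 0.14 m from card, mat and fresh jar.
- jar_white: Loose squat sample jar, 62 mm tall, 70 g: white body 40 mm in diameter, 36 mm high, under a white screw cap 44 mm in diameter and 26 mm high. Origin: centre of its underside, z up. A bystander in a back corner of the tray, to be left alone.
- jar_black: Loose squat sample jar, 62 mm tall, 70 g: white body 40 mm in diameter, 36 mm high, under a black screw cap 44 mm in diameter and 26 mm high. Origin: centre of its underside, z up. A bystander in a back corner of the tray, to be left alone.
Things that resemble listed ones, but are neither listed nor needed, are in the scene too. Of the things that look like the mat, the smaller one is meant.

How it is judged (in metres and radians):
On the way, in this order (a step that is already met when the one before it is completed fails the run):
1. both bottles stand released on the mat while the red-capped jar is still on the white pad (x of bottle_orange in the frame of mat between -0.05 and 0.05 m and y of bottle_orange in the frame of mat between -0.085 and 0.085 m and z of each of bottle_orange, bottle_blue in the frame of mat below 0.008 m and angle between each of bottle_orange, bottle_blue's own z axis and vertical below 0.1 rad and linear speed of each of bottle_orange, bottle_blue below 0.03 m/s and contact force between the fingers and bottle_orange below 0.1 N and x of bottle_blue in the frame of mat between -0.05 and 0.05 m and y of bottle_blue in the frame of mat between -0.085 and 0.085 m and contact force between the fingers and bottle_blue below 0.1 N and horizontal distance between jar_red and bay below 0.02 m), for 0.2 s.
2. the red-capped jar stands released in the middle of the card, the bottles still on the mat (x of bottle_orange in the frame of mat between -0.05 and 0.05 m and y of bottle_orange in the frame of mat between -0.085 and 0.085 m and z of each of bottle_orange, bottle_blue in the frame of mat below 0.008 m and angle between each of bottle_orange, bottle_blue, jar_red's own z axis and vertical below 0.1 rad and linear speed of each of bottle_orange, bottle_blue, jar_red below 0.03 m/s and contact force between the fingers and bottle_orange below 0.1 N and x of bottle_blue in the frame of mat between -0.05 and 0.05 m and y of bottle_blue in the frame of mat between -0.085 and 0.085 m and contact force between the fingers and bottle_blue below 0.1 N and horizontal distance between jar_red and card below 0.015 m and z of jar_red in the frame of card between 0 and 0.008 m and contact force between the fingers and jar_red below 0.1 N), for 0.2 s.
3. the green-capped jar stands released in the middle of the white pad, the bottles still on the mat (all of step 2 and horizontal distance between jar_green and bay below 0.012 m and z of jar_green in the frame of bay between -0.001 and 0.007 m and angle between jar_green's own z axis and vertical below 0.1 rad and linear speed of jar_green below 0.03 m/s and contact force between the fingers and jar_green below 0.1 N), for 0.2 s.
At the end, for the whole second after the job is handed in: Red-capped jar on the card within 15 mm of its middle, green-capped jar on the white pad within 12 mm of its middle, each bottle within 15 mm of where it stood at the start, white- and black-capped jars moved under 15 mm; all upright; the four moved things released and at rest (horizontal distance between jar_red and card below 0.015 m and z of jar_red in the frame of card between 0 and 0.008 m and angle between each of jar_red, jar_green, bottle_orange, bottle_blue, jar_white, jar_black's own z axis and vertical below 0.1 rad and linear speed of each of jar_red, jar_green, bottle_orange, bottle_blue below 0.03 m/s and contact force between the fingers and jar_red below 0.1 N and horizontal distance between jar_green and bay below 0.012 m and z of jar_green in the frame of bay between -0.001 and 0.007 m and contact force between the fingers and jar_green below 0.1 N and distance of each of bottle_orange, bottle_blue, jar_white, jar_black from where it was at the start of the episode below 0.015 m and contact force between the fingers and bottle_orange below 0.1 N and contact force between the fingers and bottle_blue below 0.1 N); the robot touches nothing.
It fails at once if a bottle or jar is knocked over (angle between any of bottle_orange, bottle_blue, jar_red, jar_green, jar_white, jar_black's own z axis and vertical above 0.6 rad).
It fails at once if the white-capped or black-capped jar is moved more than 15 mm (distance of any of jar_white, jar_black from where it was at the start of the episode above 0.015 m).
It fails at once if a bottle or jar is dropped (falls free faster than 0.7 m/s, i.e. from more than about 25 mm) ((contact force between the fingers and bottle_orange below 0.05 N and linear speed of bottle_orange above 0.7 m/s) or (contact force between the fingers and bottle_blue below 0.05 N and linear speed of bottle_blue above 0.7 m/s) or (contact force between the fingers and jar_red below 0.05 N and linear speed of jar_red above 0.7 m/s) or (contact force between the fingers and jar_green below 0.05 N and linear speed of jar_green above 0.7 m/s)).
It also fails if it takes over 144 s, if anything falls off the work surface, if the arm or the gripper's body presses on something with over 40 N, if the wrist force passes 120 N, or if a joint passes its speed limit or range.

## Working session

There is one attempt and no reset: what is moved stays moved. The work goes in short steps, Python scripts to look and compute and a tool call to move; the robot and the scene stay as the last step left them, time stands still between calls to the robot, and variables do not carry over. Pictures are saved under pics/ and viewed, and the job is handed in when it is done.

Besides the shell and the picture viewer there is one more tool, called as name(argument=value, ...) on one line, values as JSON. arm_command: Moves the arm, as the interface text tells. Its arguments: {"type":"object","properties":{"plan":{"type":"array"}},"required":["plan"]}

```bash
mkdir -p pics; ls
python3 - <<'E'
from rig import bot
import cv2,numpy as np
for n in("scene","top"):
    im=bot.capture(n); cv2.imwrite(f"pics/{n}0.png",im[:,:,::-1])
    c=bot.calibration(n); R=cv2.Rodrigues(np.array(c["rvec"],float))[0]
    print(n,c["intrinsics"],(-R.T@np.array(c["tvec"]).ravel()).round(3))
print(bot.read_state())
E
```

```text
pics
scene [[355.73682315   0.         254.25010293]
 [  0.         355.73682315 191.36701511]
 [  0.           0.           1.        ]] [ 1.137 -0.266  0.53 ]
top [[442.95049105   0.         252.67591763]
 [  0.         442.95049105 187.83641473]
 [  0.           0.           1.        ]] [ 2.87e-01 -1.00e-03  1.31e+00]
{'time_s': 0.1, 'joint_positions': array([ 5.43463976e+01,  3.02730919e+01,  8.21492076e+01, -7.29856642e-04,
        6.76900108e+01, -1.02278853e+01]), 'qvel': array([ 0.03042287, -0.09676106, -0.2860519 ,  0.06333058, -0.01416346,
        0.01962097]), 'tau': array([-2.64106866e-04, -4.40984201e+01, -1.77150875e+01,  6.34846534e-02,
        5.33904636e-02, -7.05030675e-05]), 'position': array([0.2679272 , 0.56392445, 0.22167446]), 'tcp_rot': array([[ 4.29335080e-01,  9.03144565e-01, -1.13298160e-03],
       [ 9.03143211e-01, -4.29336443e-01, -1.59962631e-03],
       [-1.93112410e-03, -3.36468950e-04, -9.99998079e-01]]), 'force': array([ 0.47538589, -0.34123021,  0.02470346]), 'moment': array([-0.02058134,  0.03376029,  0.0131819 ]), 'opening': 0.9982398632843377}
```

View pics/scene0.png

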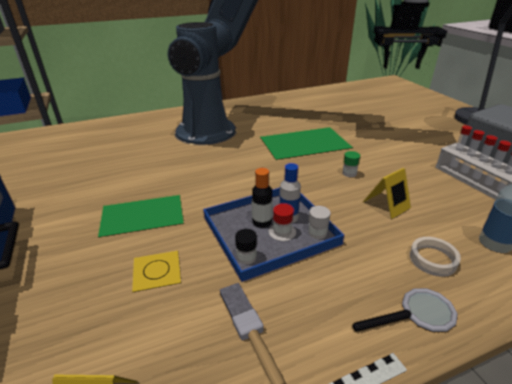

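View pics/top0.png

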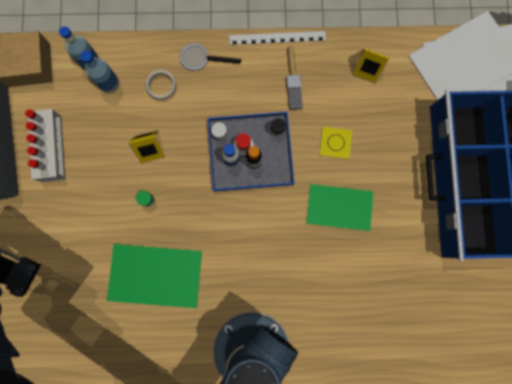

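The scene view shows the tray in the middle: orange cap (262,178), blue cap (291,175), red (284,213), black (246,240) and white (320,218) jars. In the top view the small mat is at (340,207), the ringed card at (336,142) and the green jar at (145,198). Next I'll measure them.

```bash
cat > h.py <<'E'
from rig import bot
import cv2,numpy as np
def cal(n):
    c=bot.calibration(n); return np.array(c["intrinsics"],float),cv2.Rodrigues(np.array(c["rvec"],float))[0],np.array(c["tvec"],float).ravel()
def ray(n,uv,z):
    K,R,t=cal(n); d=R.T@np.linalg.inv(K)@np.array([uv[0],uv[1],1.]); C=-R.T@t
    return C+d*(z-C[2])/d[2]
def tri(p1,p2,n1="top",n2="scene"):
    P=[]
    for n in(n1,n2):
        K,R,t=cal(n); P.append(K@np.c_[R,t])
    X=cv2.triangulatePoints(P[0],P[1],np.array(p1,float),np.array(p2,float)).ravel()
    return X[:3]/X[3]
def proj(n,X):
    K,R,t=cal(n); return cv2.projectPoints(np.array(X,float).reshape(-1,3),cv2.Rodrigues(R)[0],t,K,None)[0].reshape(-1,2)
H={'orange':[(5,19)],'red':[(0,4),(174,180)],'blue':[(105,120)],'green':[(45,85)],'yellow':[(20,32)]}
def blobs(im,col,smin=140,vmin=60,amin=15):
    hsv=cv2.cvtColor(im,cv2.COLOR_RGB2HSV); m=np.zeros(im.shape[:2],np.uint8)
    for a,b in H[col]: m|=cv2.inRange(hsv,(a,smin,vmin),(b,255,255))
    n,l,s,c=cv2.connectedComponentsWithStats(m)
    return m,l,[(i,s[i,4],tuple(s[i,:4]),c[i].round(1)) for i in range(1,n) if s[i,4]>=amin]
E
python3 - <<'E'
from h import *
for n in("top","scene"):
    im=cv2.imread(f"pics/{n}0.png")[:,:,::-1].copy()
    for c in H:
        print(n,c)
        for b in blobs(im,c,amin=25)[2]:
            if 90<b[3][0]<420: print("  ",b[1],[int(v) for v in b[2]],b[3])
im=cv2.imread("pics/top0.png"); cv2.imwrite("pics/top0z.png",cv2.resize(im[100:240,110:390],None,fx=2.8,fy=2.8,interpolation=cv2.INTER_CUBIC))
im=cv2.imread("pics/scene0.png"); cv2.imwrite("pics/scene0z.png",cv2.resize(im[135:295,90:370],None,fx=2.8,fy=2.8,interpolation=cv2.INTER_CUBIC))
E
```

```text
top orange
   124 [247, 146, 13, 13] [253.3 151.9]
top red
   181 [236, 133, 14, 16] [242.6 140.7]
top blue
   95 [224, 144, 10, 12] [228.9 149.6]
top green
   2346 [308, 185, 64, 45] [339.7 207.1]
   157 [137, 192, 15, 13] [143.9 197.9]
   4871 [108, 245, 93, 62] [154.3 275.7]
top yellow
   627 [352, 48, 38, 35] [370.3  64.7]
   975 [319, 126, 34, 34] [335.6 142.4]
   630 [129, 130, 36, 34] [146.3 146.4]
scene orange
   10105 [222, 0, 134, 99] [290.   46.8]
   278 [255, 167, 15, 22] [261.6 177.2]
scene red
   342 [273, 204, 20, 20] [282.6 213.5]
scene blue
   178 [286, 164, 11, 18] [290.8 172.1]
   36 [273, 189, 6, 7] [275.5 192.2]
   144 [281, 195, 31, 19] [297.7 202.8]
   1547 [204, 197, 139, 83] [268.8 245.5]
scene green
   1646 [262, 128, 89, 31] [304.1 142.8]
   158 [345, 152, 14, 13] [351.3 158. ]
   2233 [99, 196, 84, 40] [140.4 215.3]
scene yellow
   920 [363, 168, 48, 51] [392.4 191.8]
   1622 [132, 250, 49, 42] [155.7 270.7]
```

View pics/top0z.png

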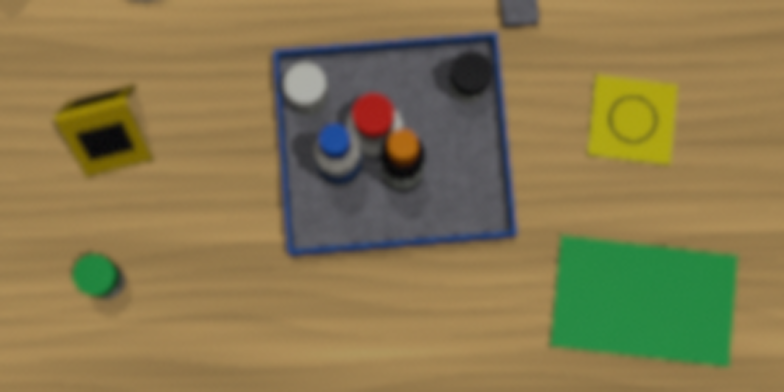

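View pics/scene0z.png

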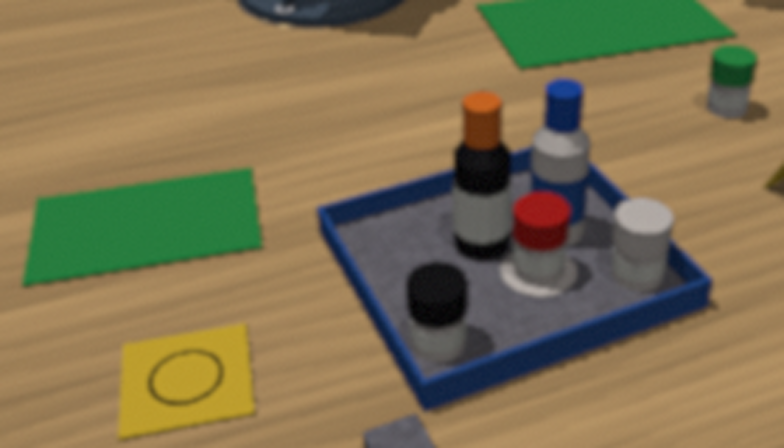

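Run:
```python
from h import *
d={'orange':((253.3,151.9),(261.6,177.2),.128),'blue':((228.9,149.6),(290.8,172.1),.128),'red':((242.6,140.7),(282.6,213.5),.056),'green':((143.9,197.9),(351.3,158.),.049)}
P={}
for k,(a,b,z) in d.items():
    P[k]=ray('top',a,z);print(k,P[k].round(4),ray('scene',b,z).round(4),tri(a,b).round(4))
n=np.linalg.norm
for f in('top','scene'):
    Q={k:ray(f,v[0 if f=='top' else 1],v[2])[:2] for k,v in d.items()}
    print(f,[round(n(Q[a]-Q[b]),4) for a,b in(('orange','blue'),('orange','red'),('blue','red'))])
for f in('top','scene'):
    im=cv2.imread(f"pics/{f}0.png")[:,:,::-1].copy()
    for c,a0 in(('green',2000),('yellow',900)):
        m,l,bs=blobs(im,c)
        for b in bs:
            if b[1]<900: continue
            cs=cv2.findContours((l==b[0]).astype(np.uint8),cv2.RETR_EXTERNAL,cv2.CHAIN_APPROX_NONE)[0][0]
            mk=cv2.drawContours(np.zeros(l.shape,np.uint8),[cs],-1,1,-1); M=cv2.moments(mk,True)
            w=np.array([ray(f,p[0],.003)[:2] for p in cs],np.float32)
            r=cv2.minAreaRect(w); print(f,c,b[1],np.round(r[0],4),np.round(r[1],4),round(r[2],2),np.round(ray(f,(M['m10']/M['m00'],M['m01']/M['m00']),.003),4))
    # bay, ring
```

```text
orange [ 0.5488 -0.0164  0.128 ] [ 0.5458 -0.0168  0.128 ] [ 0.5483 -0.0169  0.1295]
blue [0.5565 0.05   0.128 ] [0.5512 0.0497 0.128 ] [0.5555 0.049  0.1307]
red [0.5985 0.013  0.056 ] [0.5936 0.0124 0.056 ] [0.5974 0.0121 0.059 ]
green [0.4381 0.2983 0.049 ] [0.4336 0.2993 0.049 ] [0.4375 0.2972 0.0516]
top [np.float64(0.0668), np.float64(0.0577), np.float64(0.056)]
scene [np.float64(0.0667), np.float64(0.056), np.float64(0.0565)]
top green 2346 [ 0.4051 -0.2705] [0.1836 0.1132] 82.12 [ 0.4045 -0.2706  0.003 ]
top green 4871 [0.2171 0.2763] [0.2543 0.158 ] 84.22 [0.2161 0.2763 0.003 ]
top yellow 975 [ 0.6011 -0.2676] [0.0958 0.096 ] 81.99 [ 0.601  -0.2678  0.003 ]
scene green 1646 [0.2151 0.276 ] [0.2538 0.1545] 84.45 [0.2203 0.2711 0.003 ]
scene green 2233 [ 0.4044 -0.2709] [0.1853 0.1143] 81.93 [ 0.4079 -0.2746  0.003 ]
scene yellow 920 [0.5567 0.3623] [0.1036 0.2488] 31.22 [0.5618 0.349  0.003 ]
scene yellow 1622 [ 0.5994 -0.2675] [0.0918 0.0945] 82.06 [ 0.6027 -0.2688  0.003 ]
```

```bash
cat > go.py <<'E'
import sys
from h import *
def go(x,y,z,yaw):
    s=bot.read_state(); R=np.array(s['tcp_rot']); d=R.T@(np.array([x,y,z])-s['position'])*100
    cur=np.degrees(np.arctan2(R[1,0],R[0,0])); tw=-((yaw-cur+180)%360-180)
    print('t',round(s['time_s'],2),'pos',s['position'].round(4),'yaw',round(cur,2),'open',round(s['opening'],3),'F',s['force'].round(1),'-> d',d.round(2),'twist',round(tw,1),'tilt z',R[:,2].round(4))
if __name__=="__main__": go(*map(float,sys.argv[1:]))
E
python3 go.py .5475 -.0166 .215 -6
```

```text
t 0.1 pos [0.2679 0.5639 0.2217] yaw 64.57 open 0.998 F [ 0.5 -0.3  0. ] -> d [-40.43  50.17   0.73] twist 70.6 tilt z [-0.0011 -0.0016 -1.    ]
```

arm_command(plan=[{"claw": 0.8,"dx": -2.5,"dy": 3,"dz": 0,"twist": 4},{"claw": 0.8,"dx": -5,"dy": 6,"dz": 0,"twist": 9},{"claw": 0.8,"dx": -7.5,"dy": 9,"dz": 0,"twist": 14},{"claw": 0.8,"dx": -10,"dy": 12,"dz": 0,"twist": 19},{"claw": 0.8,"dx": -12.5,"dy": 15,"dz": 0,"twist": 24},{"claw": 0.8,"dx": -15,"dy": 18,"dz": 0,"twist": 29},{"claw": 0.8,"dx": -17.5,"dy": 21,"dz": 0,"twist": 34},{"claw": 0.8,"dx": -20,"dy": 25,"dz": 0,"twist": 38}])

```text
time_s: 0.77
position: [0.4038, 0.2787, 0.2216]
tcp_rot: [[0.896, 0.444, -0.003], [0.444, -0.896, -0.002], [-0.004, 0.001, -1.0]]
force: [0.1, 0.1, 0.2]
opening: 0.798
```

```bash
python3 go.py .5475 -.0166 .215 -6
```

```text
t 0.77 pos [0.4038 0.2787 0.2216] yaw 26.39 open 0.798 F [0.1 0.1 0.2] -> d [-0.25 32.84  0.68] twist 32.4 tilt z [-0.0032 -0.0022 -1.    ]
```

arm_command(plan=[{"claw": 0.8,"dx": 0,"dy": 4,"dz": 0,"twist": 4},{"claw": 0.8,"dx": 0,"dy": 8,"dz": 0,"twist": 8},{"claw": 0.8,"dx": 0,"dy": 12,"dz": 0,"twist": 12},{"claw": 0.8,"dx": 0,"dy": 16,"dz": 0,"twist": 16},{"claw": 0.8,"dx": 0,"dy": 20,"dz": 0,"twist": 20},{"claw": 0.8,"dx": -0.1,"dy": 24,"dz": 0.2,"twist": 25},{"claw": 0.8,"dx": -0.2,"dy": 28,"dz": 0.4,"twist": 29},{"claw": 0.8,"dx": -0.25,"dy": 31,"dz": 0.7,"twist": 32.4}])

```text
time_s: 1.43
position: [0.5406, -0.0033, 0.2147]
tcp_rot: [[0.994, -0.11, -0.002], [-0.11, -0.994, -0.003], [-0.002, 0.003, -1.0]]
force: [1.4, 0.3, -0.5]
opening: 0.798
```

```bash
python3 go.py .5475 -.0166 .215 -6
```

```text
t 1.43 pos [ 0.5406 -0.0033  0.2147] yaw -6.3 open 0.798 F [ 1.4  0.3 -0.5] -> d [ 0.83  1.24 -0.03] twist -0.3 tilt z [-0.0022 -0.003  -1.    ]
```

arm_command(plan=[{"claw": 0.8,"dx": 0.4,"dy": 0.6},{"claw": 0.8,"dx": 0.83,"dy": 1.24},{"claw": 0.8,"dx": 0.83,"dy": 1.24,"dz": 1},{"claw": 0.8,"dx": 0.83,"dy": 1.24,"dz": 2.5},{"claw": 0.8,"dx": 0.83,"dy": 1.24,"dz": 4},{"claw": 0.8,"dx": 0.83,"dy": 1.24,"dz": 5.5},{"claw": 0.8,"dx": 0.83,"dy": 1.24,"dz": 6},{"claw": 0.8,"dx": 0.83,"dy": 1.24,"dz": 6}])

```text
$.plan[0]: bad value
```

```bash
python3 go.py .5475 -.0166 .114 -6
python3 - <<'E'
from h import *
for n in("scene","top"):
    im=bot.capture(n)[:,:,::-1]; 
    c=im[110:290,130:390] if n=="scene" else im[90:230,190:390]
    cv2.imwrite(f"pics/{n}1.png",cv2.resize(c,None,fx=3,fy=3))
E
```

```text
t 1.43 pos [ 0.5406 -0.0033  0.2147] yaw -6.3 open 0.798 F [ 1.4  0.3 -0.5] -> d [ 0.85  1.21 10.07] twist -0.3 tilt z [-0.0022 -0.003  -1.    ]
```

View pics/scene1.png

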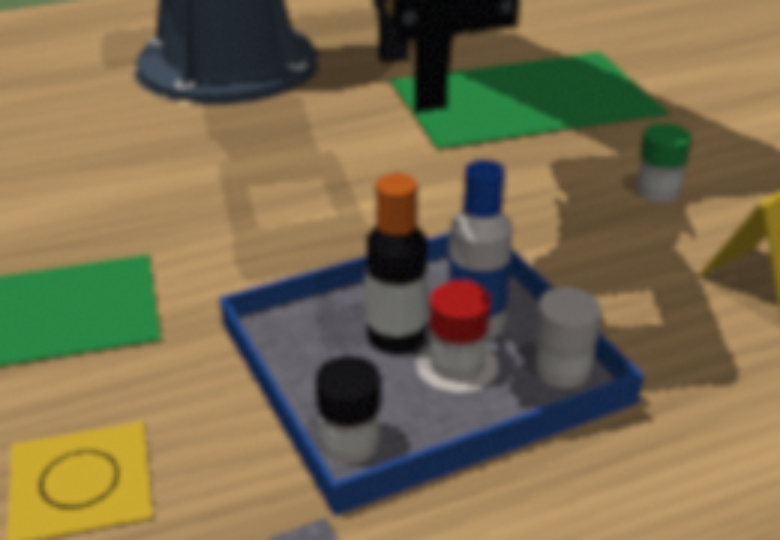

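The gripper tip is visible behind and above the bottles, and the scene is untouched. The plan was refused because every key must be present in each row.

arm_command(plan=[{"claw": 0.8,"dx": 0.4,"dy": 0.6,"dz": 0,"twist": 0},{"claw": 0.8,"dx": 0.83,"dy": 1.24,"dz": 0,"twist": 0},{"claw": 0.8,"dx": 0.83,"dy": 1.24,"dz": 1,"twist": 0},{"claw": 0.8,"dx": 0.83,"dy": 1.24,"dz": 2.5,"twist": 0},{"claw": 0.8,"dx": 0.83,"dy": 1.24,"dz": 4,"twist": 0},{"claw": 0.8,"dx": 0.83,"dy": 1.24,"dz": 5.5,"twist": 0},{"claw": 0.8,"dx": 0.83,"dy": 1.24,"dz": 6,"twist": 0},{"claw": 0.8,"dx": 0.83,"dy": 1.24,"dz": 6,"twist": 0}])

```text
time_s: 2.2
position: [0.5469, -0.0169, 0.1526]
tcp_rot: [[0.994, -0.109, -0.006], [-0.109, -0.994, -0.003], [-0.005, 0.003, -1.0]]
force: [0.1, 0.5, 0.4]
opening: 0.802
```

```bash
python3 go.py .5475 -.0166 .114 -6
python3 - <<'E'
from h import *
for n in("scene",):
    im=bot.capture(n)[:,:,::-1]; 
    c=im[110:290,130:390] if n=="scene" else im[90:230,190:390]
    cv2.imwrite(f"pics/{n}2.png",cv2.resize(c,None,fx=3,fy=3))
E
```

```text
t 2.2 pos [ 0.5469 -0.0169  0.1526] yaw -6.28 open 0.802 F [0.1 0.5 0.4] -> d [ 0.08 -0.05  3.86] twist -0.3 tilt z [-0.0056 -0.0027 -1.    ]
```

View pics/scene2.png

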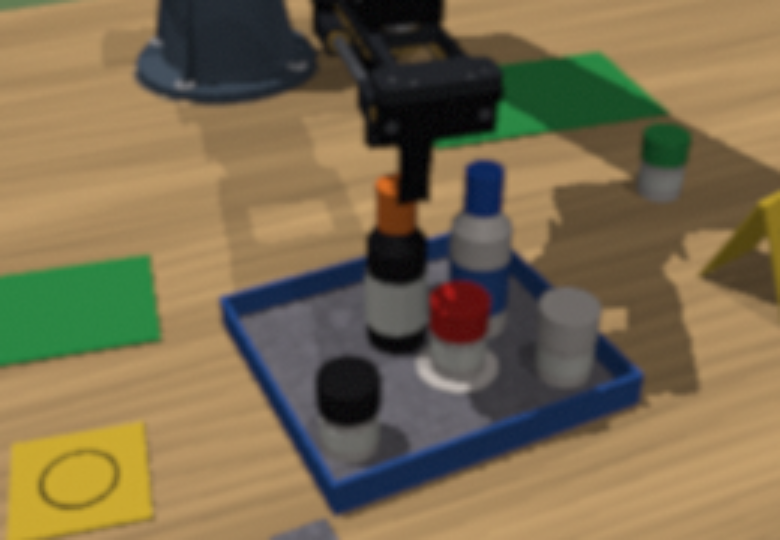

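arm_command(plan=[{"claw": 0.8,"dx": 0.08,"dy": -0.05,"dz": 1,"twist": 0},{"claw": 0.8,"dx": 0.08,"dy": -0.05,"dz": 2,"twist": 0},{"claw": 0.8,"dx": 0.08,"dy": -0.05,"dz": 3,"twist": 0},{"claw": 0.8,"dx": 0.08,"dy": -0.05,"dz": 3.8,"twist": 0},{"claw": 0.8,"dx": 0.08,"dy": -0.05,"dz": 3.8,"twist": 0},{"claw": 0.6,"dx": 0.08,"dy": -0.05,"dz": 3.8,"twist": 0},{"claw": 0.45,"dx": 0.08,"dy": -0.05,"dz": 3.8,"twist": 0},{"claw": 0.4,"dx": 0.08,"dy": -0.05,"dz": 3.8,"twist": 0}])

```text
time_s: 2.92
position: [0.549, -0.0171, 0.116]
tcp_rot: [[0.994, -0.11, -0.002], [-0.11, -0.994, -0.003], [-0.002, 0.004, -1.0]]
force: [0.2, 0.6, -0.3]
opening: 0.652
```

arm_command(plan=[{"claw": 0.36,"dx": 0,"dy": 0,"dz": 0,"twist": 0},{"claw": 0.32,"dx": 0,"dy": 0,"dz": 0,"twist": 0},{"claw": 0.28,"dx": 0,"dy": 0,"dz": 0,"twist": 0},{"claw": 0.2,"dx": 0,"dy": 0,"dz": 0,"twist": 0},{"claw": 0.1,"dx": 0,"dy": 0,"dz": 0,"twist": 0},{"claw": 0,"dx": 0,"dy": 0,"dz": 0,"twist": 0},{"claw": 0,"dx": 0,"dy": 0,"dz": 0,"twist": 0}])

```text
time_s: 3.5
position: [0.5489, -0.0171, 0.1162]
tcp_rot: [[0.994, -0.11, -0.002], [-0.11, -0.994, -0.004], [-0.002, 0.004, -1.0]]
force: [-1.3, 1.5, 2.2]
opening: 0.338
```

```bash
python3 go.py .5475 -.0166 .214 -6;  python3 - <<'E'
from h import *
for n in("scene",):
    im=bot.capture(n)[:,:,::-1]; 
    c=im[110:290,130:390] if n=="scene" else im[90:230,190:390]
    cv2.imwrite(f"pics/{n}3.png",cv2.resize(c,None,fx=3,fy=3))
E
```

```text
t 3.5 pos [ 0.5489 -0.0171  0.1162] yaw -6.3 open 0.338 F [-1.3  1.5  2.2] -> d [-0.17  0.   -9.78] twist -0.3 tilt z [-0.0024 -0.0035 -1.    ]
```

View pics/scene3.png

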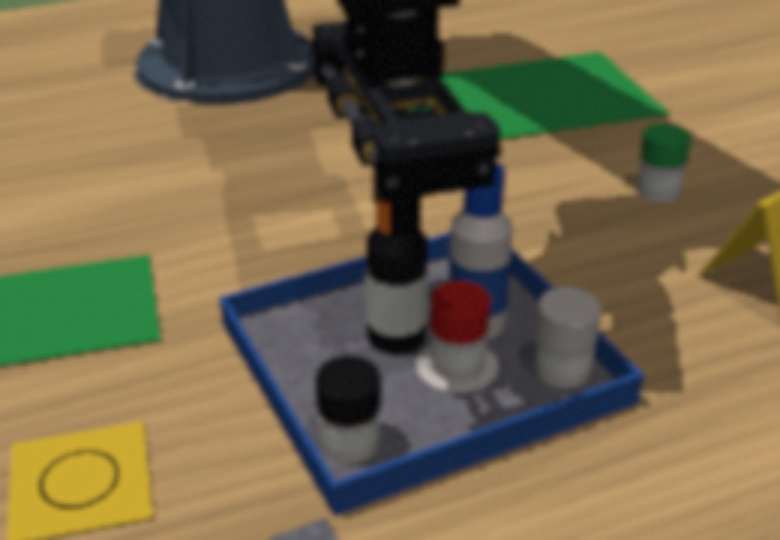

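arm_command(plan=[{"claw": 0,"dx": 0,"dy": 0,"dz": -0.5,"twist": 0},{"claw": 0,"dx": 0,"dy": 0,"dz": -1.5,"twist": 0},{"claw": 0,"dx": 0,"dy": 0,"dz": -3,"twist": 0},{"claw": 0,"dx": 0,"dy": 0,"dz": -4.5,"twist": 0},{"claw": 0,"dx": 0,"dy": 0,"dz": -6,"twist": 0},{"claw": 0,"dx": 0,"dy": 0,"dz": -7.5,"twist": 0},{"claw": 0,"dx": 0,"dy": 0,"dz": -9,"twist": 0},{"claw": 0,"dx": 0,"dy": 0,"dz": -10,"twist": 0}])

```text
time_s: 4.22
position: [0.5497, -0.0168, 0.2182]
tcp_rot: [[0.994, -0.11, -0.0], [-0.11, -0.994, -0.004], [0.0, 0.004, -1.0]]
force: [0.1, 0.3, -2.0]
opening: 0.336
```

```bash
python3 go.py .3985 -.3153 .2162 -6
```

```text
t 4.22 pos [ 0.5497 -0.0168  0.2182] yaw -6.3 open 0.336 F [ 0.1  0.3 -2. ] -> d [-11.76  31.33   0.32] twist -0.3 tilt z [-0.    -0.004 -1.   ]
```

arm_command(plan=[{"claw": 0,"dx": -0.5,"dy": 1.3,"dz": 0,"twist": 0},{"claw": 0,"dx": -1.3,"dy": 3.4,"dz": 0,"twist": 0},{"claw": 0,"dx": -2.3,"dy": 6,"dz": 0,"twist": 0},{"claw": 0,"dx": -3.4,"dy": 9,"dz": 0,"twist": 0},{"claw": 0,"dx": -4.5,"dy": 12,"dz": 0,"twist": 0},{"claw": 0,"dx": -5.6,"dy": 15,"dz": 0,"twist": 0},{"claw": 0,"dx": -6.7,"dy": 18,"dz": 0.1,"twist": 0},{"claw": 0,"dx": -7.8,"dy": 21,"dz": 0.1,"twist": 0}])

```text
time_s: 4.88
position: [0.4482, -0.2181, 0.2182]
tcp_rot: [[0.994, -0.109, -0.0], [-0.109, -0.994, -0.004], [0.0, 0.004, -1.0]]
force: [0.7, -0.7, -1.7]
opening: 0.338
```

```bash
python3 go.py .3985 -.3153 .2162 -6
```

```text
t 4.88 pos [ 0.4482 -0.2181  0.2182] yaw -6.29 open 0.338 F [ 0.7 -0.7 -1.7] -> d [-3.87 10.21  0.24] twist -0.3 tilt z [-1.0e-04 -3.9e-03 -1.0e+00]
```

arm_command(plan=[{"claw": 0,"dx": -1.1,"dy": 3,"dz": 0,"twist": 0},{"claw": 0,"dx": -2.2,"dy": 5.8,"dz": 0,"twist": 0},{"claw": 0,"dx": -3,"dy": 8,"dz": 0,"twist": 0},{"claw": 0,"dx": -3.6,"dy": 9.6,"dz": 0,"twist": 0},{"claw": 0,"dx": -3.87,"dy": 10.2,"dz": 0,"twist": 0},{"claw": 0,"dx": -3.87,"dy": 10.2,"dz": 0,"twist": 0},{"claw": 0,"dx": -3.87,"dy": 10.2,"dz": 0.5,"twist": 0},{"claw": 0,"dx": -3.87,"dy": 10.2,"dz": 1.5,"twist": 0}])

```text
time_s: 5.55
position: [0.3994, -0.3146, 0.2042]
tcp_rot: [[0.994, -0.109, 0.002], [-0.109, -0.994, -0.005], [0.002, 0.005, -1.0]]
force: [0.4, 0.2, -2.2]
opening: 0.334
```

```bash
python3 go.py .3985 -.3153 .115 -6
```

```text
t 5.55 pos [ 0.3994 -0.3146  0.2042] yaw -6.24 open 0.334 F [ 0.4  0.2 -2.2] -> d [-0.11  0.03  8.92] twist -0.2 tilt z [ 0.0017 -0.0051 -1.    ]
```

arm_command(plan=[{"claw": 0,"dx": 0,"dy": 0,"dz": 1.5,"twist": 0},{"claw": 0,"dx": 0,"dy": 0,"dz": 3,"twist": 0},{"claw": 0,"dx": 0,"dy": 0,"dz": 4.5,"twist": 0},{"claw": 0,"dx": 0,"dy": 0,"dz": 6,"twist": 0},{"claw": 0,"dx": 0,"dy": 0,"dz": 7.2,"twist": 0},{"claw": 0,"dx": 0,"dy": 0,"dz": 8,"twist": 0},{"claw": 0,"dx": 0,"dy": 0,"dz": 8.3,"twist": 0},{"claw": 0,"dx": 0,"dy": 0,"dz": 8.3,"twist": 0}])

```text
time_s: 6.22
position: [0.3997, -0.3138, 0.1206]
tcp_rot: [[0.994, -0.107, 0.001], [-0.107, -0.994, -0.004], [0.001, 0.003, -1.0]]
force: [-0.6, -0.4, -2.1]
opening: 0.337
```

```bash
python3 go.py .3985 -.3153 .114 -6
```

```text
t 6.22 pos [ 0.3997 -0.3138  0.1206] yaw -6.17 open 0.337 F [-0.6 -0.4 -2.1] -> d [-0.1   0.16  0.66] twist -0.2 tilt z [ 7.0e-04 -3.5e-03 -1.0e+00]
```

Contact is expected about 6 mm further down, so I'll creep down while watching the force.

arm_command(plan=[{"claw": 0,"dx": 0,"dy": 0,"dz": 0.15,"twist": 0},{"claw": 0,"dx": 0,"dy": 0,"dz": 0.3,"twist": 0},{"claw": 0,"dx": 0,"dy": 0,"dz": 0.45,"twist": 0},{"claw": 0,"dx": 0,"dy": 0,"dz": 0.6,"twist": 0},{"claw": 0,"dx": 0,"dy": 0,"dz": 0.65,"twist": 0},{"claw": 0,"dx": 0,"dy": 0,"dz": 0.65,"twist": 0}])

```text
time_s: 6.72
position: [0.4, -0.3144, 0.1151]
tcp_rot: [[0.994, -0.108, 0.002], [-0.108, -0.994, -0.005], [0.002, 0.005, -1.0]]
force: [-1.3, 0.7, 4.3]
opening: 0.337
```

```bash
python3 go.py .3985 -.3153 .114 -6
```

```text
t 6.72 pos [ 0.4    -0.3144  0.1151] yaw -6.18 open 0.337 F [-1.3  0.7  4.3] -> d [-0.13  0.1   0.11] twist -0.2 tilt z [ 0.0016 -0.0049 -1.    ]
```

arm_command(plan=[{"claw": 0.36,"dx": 0,"dy": 0,"dz": 0,"twist": 0},{"claw": 0.4,"dx": 0,"dy": 0,"dz": 0,"twist": 0},{"claw": 0.5,"dx": 0,"dy": 0,"dz": 0,"twist": 0},{"claw": 0.65,"dx": 0,"dy": 0,"dz": 0,"twist": 0},{"claw": 0.8,"dx": 0,"dy": 0,"dz": 0,"twist": 0},{"claw": 0.8,"dx": 0,"dy": 0,"dz": -1,"twist": 0},{"claw": 0.8,"dx": 0,"dy": 0,"dz": -3,"twist": 0},{"claw": 0.8,"dx": 0,"dy": 0,"dz": -6,"twist": 0}])

```text
time_s: 7.38
position: [0.3986, -0.3127, 0.1742]
tcp_rot: [[0.994, -0.108, -0.002], [-0.108, -0.994, -0.0], [-0.002, 0.0, -1.0]]
force: [0.4, 0.1, 0.2]
opening: 0.753
```

```bash
python3 go.py .5555 .0497 .2162 -6;  python3 - <<'E'
from h import *
for n in("scene",):
    im=bot.capture(n)[:,:,::-1]; 
    c=im[100:290,70:370] if n=="scene" else im[90:230,190:390]
    cv2.imwrite(f"pics/{n}4.png",cv2.resize(c,None,fx=2.6,fy=2.6))
E
```

```text
t 7.38 pos [ 0.3986 -0.3127  0.1742] yaw -6.19 open 0.753 F [0.4 0.1 0.2] -> d [ 11.68 -37.72  -4.24] twist -0.2 tilt z [-2.1e-03 -3.0e-04 -1.0e+00]
```

View pics/scene4.png

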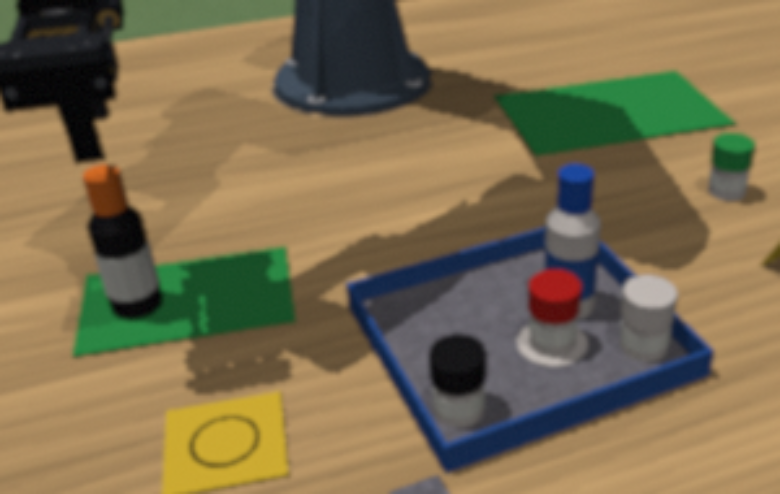

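The orange bottle is standing on the mat at about (130,250) in this crop. Blue is next.

arm_command(plan=[{"claw": 0.8,"dx": 0,"dy": -1,"dz": -3,"twist": 0},{"claw": 0.8,"dx": 1.2,"dy": -4,"dz": -4.2,"twist": 0},{"claw": 0.8,"dx": 2.4,"dy": -8,"dz": -4.2,"twist": 0},{"claw": 0.8,"dx": 3.6,"dy": -12,"dz": -4.2,"twist": 0},{"claw": 0.8,"dx": 4.8,"dy": -16,"dz": -4.2,"twist": 0},{"claw": 0.8,"dx": 6,"dy": -20,"dz": -4.2,"twist": 0},{"claw": 0.8,"dx": 7.2,"dy": -24,"dz": -4.2,"twist": 0},{"claw": 0.8,"dx": 8.4,"dy": -27,"dz": -4.2,"twist": 0}])

```text
time_s: 8.1
position: [0.514, -0.053, 0.2215]
tcp_rot: [[0.994, -0.106, 0.007], [-0.106, -0.994, -0.01], [0.008, 0.009, -1.0]]
force: [0.6, -0.2, 1.1]
opening: 0.8
```

```bash
python3 go.py .5555 .0497 .2162 -6
```

```text
t 8.1 pos [ 0.514  -0.053   0.2215] yaw -6.09 open 0.8 F [ 0.6 -0.2  1.1] -> d [  3.03 -10.66   0.45] twist -0.1 tilt z [ 0.0067 -0.0099 -0.9999]
```

arm_command(plan=[{"claw": 0.8,"dx": 1,"dy": -3.5,"dz": 0,"twist": 0},{"claw": 0.8,"dx": 2,"dy": -7,"dz": 0,"twist": 0},{"claw": 0.8,"dx": 2.7,"dy": -9.5,"dz": 0,"twist": 0},{"claw": 0.8,"dx": 3.03,"dy": -10.66,"dz": 0,"twist": 0},{"claw": 0.8,"dx": 3.03,"dy": -10.66,"dz": 0,"twist": 0},{"claw": 0.8,"dx": 3.03,"dy": -10.66,"dz": 1.5,"twist": 0},{"claw": 0.8,"dx": 3.03,"dy": -10.66,"dz": 3.5,"twist": 0},{"claw": 0.8,"dx": 3.03,"dy": -10.66,"dz": 5.5,"twist": 0}])

```text
time_s: 8.77
position: [0.5558, 0.0477, 0.166]
tcp_rot: [[0.994, -0.107, 0.008], [-0.107, -0.994, -0.011], [0.009, 0.01, -1.0]]
force: [-0.2, 0.3, 0.1]
opening: 0.803
```

```bash
python3 go.py .5555 .0497 .116 -6
```

```text
t 8.77 pos [0.5558 0.0477 0.166 ] yaw -6.13 open 0.803 F [-0.2  0.3  0.1] -> d [-0.1  -0.25  5.  ] twist -0.1 tilt z [ 0.0083 -0.011  -0.9999]
```

arm_command(plan=[{"claw": 0.8,"dx": -0.1,"dy": -0.25,"dz": 1,"twist": 0},{"claw": 0.8,"dx": -0.1,"dy": -0.25,"dz": 2.5,"twist": 0},{"claw": 0.8,"dx": -0.1,"dy": -0.25,"dz": 4,"twist": 0},{"claw": 0.8,"dx": -0.1,"dy": -0.25,"dz": 5,"twist": 0},{"claw": 0.8,"dx": -0.1,"dy": -0.25,"dz": 5,"twist": 0},{"claw": 0.6,"dx": -0.1,"dy": -0.25,"dz": 5,"twist": 0},{"claw": 0.45,"dx": -0.1,"dy": -0.25,"dz": 5,"twist": 0},{"claw": 0.4,"dx": -0.1,"dy": -0.25,"dz": 5,"twist": 0}])

```text
time_s: 9.43
position: [0.5563, 0.0493, 0.117]
tcp_rot: [[0.994, -0.107, 0.01], [-0.107, -0.994, -0.011], [0.012, 0.01, -1.0]]
force: [0.1, 0.4, -0.2]
opening: 0.655
```

arm_command(plan=[{"claw": 0.36,"dx": 0,"dy": 0,"dz": 0,"twist": 0},{"claw": 0.32,"dx": 0,"dy": 0,"dz": 0,"twist": 0},{"claw": 0.28,"dx": 0,"dy": 0,"dz": 0,"twist": 0},{"claw": 0.2,"dx": 0,"dy": 0,"dz": 0,"twist": 0},{"claw": 0.1,"dx": 0,"dy": 0,"dz": 0,"twist": 0},{"claw": 0,"dx": 0,"dy": 0,"dz": 0,"twist": 0},{"claw": 0,"dx": 0,"dy": 0,"dz": 0,"twist": 0}])

```text
time_s: 10.02
position: [0.5561, 0.0494, 0.1172]
tcp_rot: [[0.994, -0.107, 0.01], [-0.107, -0.994, -0.011], [0.011, 0.01, -1.0]]
force: [-1.1, 0.4, 3.4]
opening: 0.335
```

```bash
python3 go.py .5555 .0497 .216 -6;  python3 - <<'E'
from h import *
for n in("scene",):
    im=bot.capture(n)[:,:,::-1]; 
    c=im[100:290,70:370] if n=="scene" else im[90:230,190:390]
    cv2.imwrite(f"pics/{n}5.png",cv2.resize(c,None,fx=2.6,fy=2.6))
E
```

```text
t 10.02 pos [0.5561 0.0494 0.1172] yaw -6.14 open 0.335 F [-1.1  0.4  3.4] -> d [ 0.05  0.08 -9.88] twist -0.1 tilt z [ 0.01   -0.0113 -0.9999]
```

View pics/scene5.png

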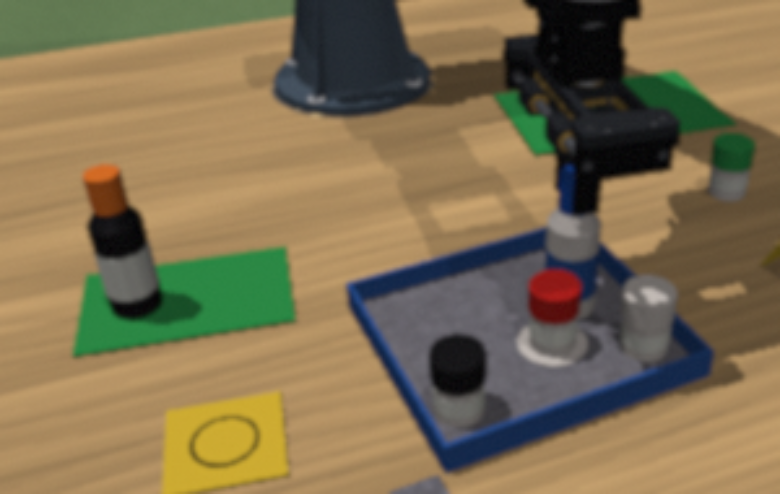

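The blue bottle is gripped: the opening of 0.335 is about 29 mm, which matches its cap.

arm_command(plan=[{"claw": 0,"dx": 0,"dy": 0,"dz": -0.5,"twist": 0},{"claw": 0,"dx": 0,"dy": 0,"dz": -1.5,"twist": 0},{"claw": 0,"dx": 0,"dy": 0,"dz": -3,"twist": 0},{"claw": 0,"dx": 0,"dy": 0,"dz": -5,"twist": 0},{"claw": 0,"dx": 0,"dy": 0,"dz": -7,"twist": 0},{"claw": 0,"dx": 0,"dy": 0,"dz": -9,"twist": 0},{"claw": 0,"dx": 0,"dy": 0,"dz": -10,"twist": 0},{"claw": 0,"dx": 0,"dy": 0,"dz": -10,"twist": 0}])

```text
time_s: 10.73
position: [0.557, 0.0504, 0.2201]
tcp_rot: [[0.994, -0.107, 0.016], [-0.107, -0.994, -0.012], [0.018, 0.01, -1.0]]
force: [0.3, 0.6, -2.0]
opening: 0.337
```

```bash
python3 go.py .411 -.2262 .218 -6
```

```text
t 10.73 pos [0.557  0.0504 0.2201] yaw -6.13 open 0.337 F [ 0.3  0.6 -2. ] -> d [-11.56  29.06   0.29] twist -0.1 tilt z [ 0.0164 -0.0119 -0.9998]
```

arm_command(plan=[{"claw": 0,"dx": -0.8,"dy": 2,"dz": 0,"twist": 0},{"claw": 0,"dx": -2.2,"dy": 5.5,"dz": 0,"twist": 0},{"claw": 0,"dx": -3.6,"dy": 9,"dz": 0,"twist": 0},{"claw": 0,"dx": -5,"dy": 12.5,"dz": 0,"twist": 0},{"claw": 0,"dx": -6.4,"dy": 16,"dz": 0,"twist": 0},{"claw": 0,"dx": -7.8,"dy": 19.5,"dz": 0,"twist": 0},{"claw": 0,"dx": -8.8,"dy": 22,"dz": 0,"twist": 0},{"claw": 0,"dx": -9,"dy": 22.5,"dz": 0,"twist": 0}])

```text
time_s: 11.4
position: [0.4412, -0.1668, 0.2198]
tcp_rot: [[0.994, -0.111, 0.014], [-0.111, -0.994, -0.013], [0.015, 0.011, -1.0]]
force: [-0.7, 0.7, -1.4]
opening: 0.338
```

```bash
python3 go.py .411 -.2262 .120 -6
```

```text
t 11.4 pos [ 0.4412 -0.1668  0.2198] yaw -6.36 open 0.338 F [-0.7  0.7 -1.4] -> d [-2.49  6.13 10.01] twist -0.4 tilt z [ 0.0139 -0.0126 -0.9998]
```

arm_command(plan=[{"claw": 0,"dx": -1,"dy": 2.5,"dz": 0,"twist": 0.2},{"claw": 0,"dx": -2.1,"dy": 5.2,"dz": 0,"twist": 0.4},{"claw": 0,"dx": -2.49,"dy": 6.1,"dz": 0.5,"twist": 0.4},{"claw": 0,"dx": -2.49,"dy": 6.13,"dz": 2.5,"twist": 0.4},{"claw": 0,"dx": -2.49,"dy": 6.13,"dz": 5,"twist": 0.4},{"claw": 0,"dx": -2.49,"dy": 6.13,"dz": 7.5,"twist": 0.4},{"claw": 0,"dx": -2.49,"dy": 6.13,"dz": 9.3,"twist": 0.4},{"claw": 0,"dx": -2.49,"dy": 6.13,"dz": 9.5,"twist": 0.4}])

```text
time_s: 12.07
position: [0.409, -0.2236, 0.1217]
tcp_rot: [[0.993, -0.118, 0.008], [-0.118, -0.993, -0.006], [0.009, 0.005, -1.0]]
force: [-1.0, 0.3, -2.0]
opening: 0.336
```

```bash
python3 go.py .411 -.2262 .115 -6
```

```text
t 12.07 pos [ 0.409  -0.2236  0.1217] yaw -6.77 open 0.336 F [-1.   0.3 -2. ] -> d [0.22 0.23 0.67] twist -0.8 tilt z [ 0.0079 -0.0065 -0.9999]
```

arm_command(plan=[{"claw": 0,"dx": 0.1,"dy": 0.1,"dz": 0.15,"twist": 0},{"claw": 0,"dx": 0.2,"dy": 0.2,"dz": 0.3,"twist": 0},{"claw": 0,"dx": 0.2,"dy": 0.2,"dz": 0.45,"twist": 0},{"claw": 0,"dx": 0.2,"dy": 0.2,"dz": 0.6,"twist": 0},{"claw": 0,"dx": 0.2,"dy": 0.2,"dz": 0.65,"twist": 0},{"claw": 0,"dx": 0.2,"dy": 0.2,"dz": 0.65,"twist": 0}])

```text
time_s: 12.57
position: [0.4115, -0.2264, 0.1161]
tcp_rot: [[0.993, -0.118, 0.01], [-0.118, -0.993, -0.008], [0.011, 0.007, -1.0]]
force: [0.7, 0.9, 1.5]
opening: 0.337
```

```bash
python3 go.py .411 -.2262 .115 -6
```

```text
t 12.57 pos [ 0.4115 -0.2264  0.1161] yaw -6.77 open 0.337 F [0.7 0.9 1.5] -> d [-0.05 -0.01  0.11] twist -0.8 tilt z [ 0.0099 -0.0081 -0.9999]
```

Contact: the force went from -2 to +1.5. Release.

arm_command(plan=[{"claw": 0.36,"dx": 0,"dy": 0,"dz": 0.05,"twist": 0},{"claw": 0.4,"dx": 0,"dy": 0,"dz": 0.05,"twist": 0},{"claw": 0.5,"dx": 0,"dy": 0,"dz": 0.05,"twist": 0},{"claw": 0.65,"dx": 0,"dy": 0,"dz": 0.05,"twist": 0},{"claw": 0.8,"dx": 0,"dy": 0,"dz": 0,"twist": 0},{"claw": 0.8,"dx": 0,"dy": 0,"dz": -1,"twist": 0},{"claw": 0.8,"dx": 0,"dy": 0,"dz": -3,"twist": 0},{"claw": 0.8,"dx": 0,"dy": 0,"dz": -6,"twist": 0}])

```text
time_s: 13.23
position: [0.4094, -0.2247, 0.1749]
tcp_rot: [[0.993, -0.118, 0.005], [-0.118, -0.993, -0.004], [0.006, 0.003, -1.0]]
force: [1.0, 0.0, -0.8]
opening: 0.748
```

```bash
python3 go.py .597 .0125 .2 -6;  python3 - <<'E'
from h import *
for n in("scene","top"):
    im=bot.capture(n)[:,:,::-1];cv2.imwrite(f"pics/{n}6f.png",im)
    c=im[100:290,70:370] if n=="scene" else im[90:240,180:390]
    cv2.imwrite(f"pics/{n}6.png",cv2.resize(c,None,fx=2.6,fy=2.6))
E
```

```text
t 13.23 pos [ 0.4094 -0.2247  0.1749] yaw -6.79 open 0.748 F [ 1.   0.  -0.8] -> d [ 15.84 -25.77  -2.5 ] twist -0.8 tilt z [ 0.0053 -0.004  -1.    ]
```

View pics/scene6.png

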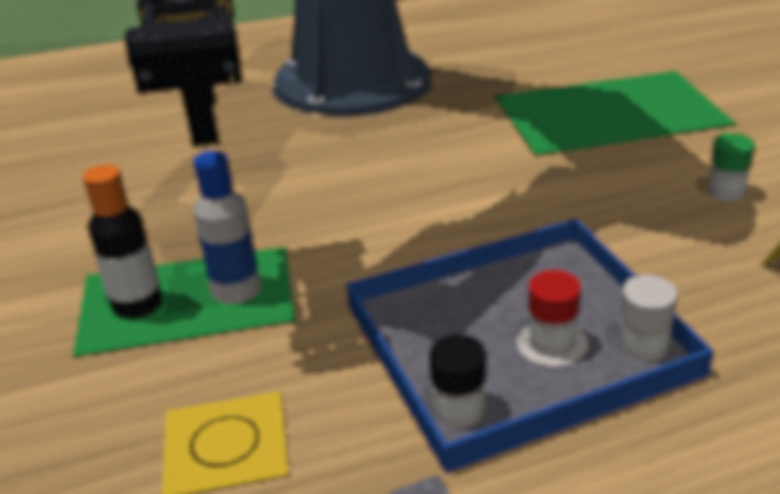

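View pics/top6.png

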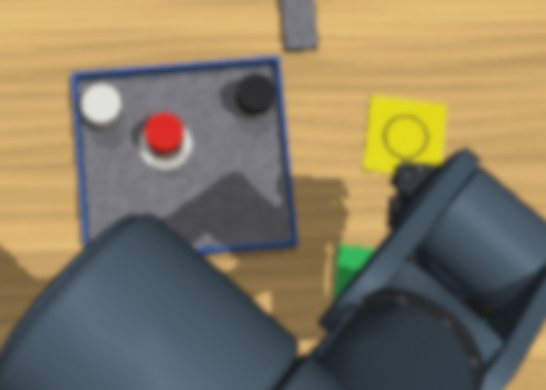

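Both bottles stand on the mat, at about (130,250) and (230,235) in the scene crop. The red jar on its pad is now clear, so I'm moving over it.

arm_command(plan=[{"claw": 0.8,"dx": 0,"dy": -0.5,"dz": -2.5,"twist": 0},{"claw": 0.8,"dx": 2,"dy": -3.5,"dz": -2.5,"twist": 0},{"claw": 0.8,"dx": 4,"dy": -6.8,"dz": -2.5,"twist": 0},{"claw": 0.8,"dx": 6,"dy": -10.1,"dz": -2.5,"twist": 0},{"claw": 0.8,"dx": 8,"dy": -13.4,"dz": -2.5,"twist": -0.4},{"claw": 0.8,"dx": 10,"dy": -16.7,"dz": -2.5,"twist": -0.8},{"claw": 0.8,"dx": 11,"dy": -18.2,"dz": -2.5,"twist": -0.8},{"claw": 0.8,"dx": 11.3,"dy": -18.5,"dz": -2.5,"twist": -0.8}])

```text
time_s: 14.0
position: [0.5483, -0.0541, 0.2036]
tcp_rot: [[0.995, -0.1, 0.017], [-0.1, -0.995, -0.013], [0.018, 0.011, -1.0]]
force: [-0.6, -0.3, -0.3]
opening: 0.795
```

```bash
python3 go.py .597 .0123 .14 -6
```

```text
t 14.0 pos [ 0.5483 -0.0541  0.2036] yaw -5.72 open 0.795 F [-0.6 -0.3 -0.3] -> d [ 4.06 -7.16  6.36] twist 0.3 tilt z [ 0.0168 -0.0129 -0.9998]
```

arm_command(plan=[{"claw": 0.8,"dx": 1.4,"dy": -2.5,"dz": 0,"twist": 0},{"claw": 0.8,"dx": 3,"dy": -5.3,"dz": 0,"twist": 0},{"claw": 0.8,"dx": 3.9,"dy": -6.9,"dz": 0.5,"twist": 0},{"claw": 0.8,"dx": 4.06,"dy": -7.16,"dz": 2,"twist": 0},{"claw": 0.8,"dx": 4.06,"dy": -7.16,"dz": 4,"twist": 0},{"claw": 0.8,"dx": 4.06,"dy": -7.16,"dz": 6,"twist": 0},{"claw": 0.8,"dx": 4.06,"dy": -7.16,"dz": 7.5,"twist": 0},{"claw": 0.8,"dx": 4.06,"dy": -7.16,"dz": 8,"twist": 0}])

```text
time_s: 14.67
position: [0.5946, 0.0114, 0.1204]
tcp_rot: [[0.995, -0.101, 0.01], [-0.1, -0.995, -0.012], [0.012, 0.011, -1.0]]
force: [-0.0, 0.8, -0.7]
opening: 0.804
```

```bash
python3 go.py .597 .0123 .04 -6
```

```text
t 14.67 pos [0.5946 0.0114 0.1204] yaw -5.77 open 0.804 F [-0.   0.8 -0.7] -> d [ 0.13 -0.2   8.04] twist 0.2 tilt z [ 0.0104 -0.0123 -0.9999]
```

arm_command(plan=[{"claw": 0.8,"dx": 0.1,"dy": -0.2,"dz": 1,"twist": 0},{"claw": 0.8,"dx": 0.13,"dy": -0.2,"dz": 2.5,"twist": 0},{"claw": 0.8,"dx": 0.13,"dy": -0.2,"dz": 4,"twist": 0},{"claw": 0.8,"dx": 0.13,"dy": -0.2,"dz": 5.5,"twist": 0},{"claw": 0.8,"dx": 0.13,"dy": -0.2,"dz": 7,"twist": 0},{"claw": 0.8,"dx": 0.13,"dy": -0.2,"dz": 8,"twist": 0},{"claw": 0.8,"dx": 0.13,"dy": -0.2,"dz": 8.05,"twist": 0},{"claw": 0.7,"dx": 0.13,"dy": -0.2,"dz": 8.05,"twist": 0}])

```text
time_s: 15.33
position: [0.5968, 0.0121, 0.0396]
tcp_rot: [[0.995, -0.101, 0.01], [-0.101, -0.995, -0.012], [0.011, 0.011, -1.0]]
force: [-0.1, 0.1, 0.8]
opening: 0.771
```

```bash
python3 go.py .597 .0123 .04 -6;  python3 - <<'E'
from h import *
for n in("scene",):
    im=bot.capture(n)[:,:,::-1];cv2.imwrite(f"pics/{n}7f.png",im)
    c=im[100:290,70:370] if n=="scene" else im[90:240,180:390]
    cv2.imwrite(f"pics/{n}7.png",cv2.resize(c,None,fx=2.6,fy=2.6))
E
```

```text
t 15.33 pos [0.5968 0.0121 0.0396] yaw -5.78 open 0.771 F [-0.1  0.1  0.8] -> d [ 0.02 -0.02 -0.04] twist 0.2 tilt z [ 0.0096 -0.0122 -0.9999]
```

View pics/scene7.png

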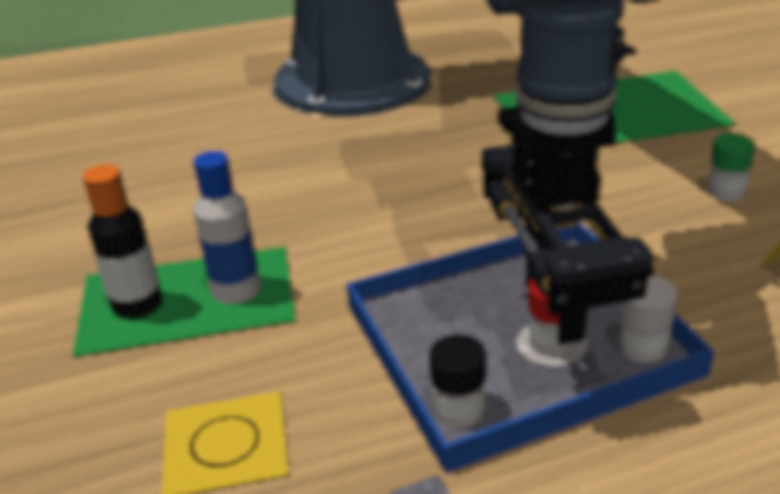

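The fingers straddle the red cap and clear the white jar. Closing now.

arm_command(plan=[{"claw": 0.65,"dx": 0,"dy": 0,"dz": 0,"twist": 0},{"claw": 0.58,"dx": 0,"dy": 0,"dz": 0,"twist": 0},{"claw": 0.54,"dx": 0,"dy": 0,"dz": 0,"twist": 0},{"claw": 0.5,"dx": 0,"dy": 0,"dz": 0,"twist": 0},{"claw": 0.45,"dx": 0,"dy": 0,"dz": 0,"twist": 0},{"claw": 0.35,"dx": 0,"dy": 0,"dz": 0,"twist": 0},{"claw": 0.2,"dx": 0,"dy": 0,"dz": 0,"twist": 0},{"claw": 0.2,"dx": 0,"dy": 0,"dz": 0,"twist": 0}])

```text
time_s: 16.05
position: [0.5975, 0.0121, 0.0407]
tcp_rot: [[0.995, -0.101, 0.011], [-0.101, -0.995, -0.012], [0.013, 0.011, -1.0]]
force: [-0.1, 0.5, 3.9]
opening: 0.499
```

```bash
python3 go.py .597 .0123 .16 -6
```

```text
t 16.05 pos [0.5975 0.0121 0.0407] yaw -5.78 open 0.499 F [-0.1  0.5  3.9] -> d [  0.1    0.12 -11.93] twist 0.2 tilt z [ 0.0115 -0.0125 -0.9999]
```

arm_command(plan=[{"claw": 0.2,"dx": 0,"dy": 0,"dz": -0.5,"twist": 0},{"claw": 0.2,"dx": 0,"dy": 0,"dz": -1.5,"twist": 0},{"claw": 0.2,"dx": 0,"dy": 0,"dz": -3.5,"twist": 0},{"claw": 0.2,"dx": 0,"dy": 0,"dz": -6,"twist": 0},{"claw": 0.2,"dx": 0,"dy": 0,"dz": -8.5,"twist": 0},{"claw": 0.2,"dx": 0,"dy": 0,"dz": -11,"twist": 0},{"claw": 0.2,"dx": 0,"dy": 0,"dz": -12,"twist": 0},{"claw": 0.2,"dx": 0,"dy": 0,"dz": -12,"twist": 0}])

```text
time_s: 16.72
position: [0.5981, 0.0134, 0.1639]
tcp_rot: [[0.995, -0.101, 0.018], [-0.1, -0.995, -0.014], [0.019, 0.012, -1.0]]
force: [-0.6, -0.0, -1.8]
opening: 0.494
```

```bash
python3 go.py .6005 -.2676 .16 -6;  python3 - <<'E'
from h import *
for n in("scene",):
    im=bot.capture(n)[:,:,::-1];cv2.imwrite(f"pics/{n}8f.png",im)
    c=im[100:290,70:370] if n=="scene" else im[90:240,180:390]
    cv2.imwrite(f"pics/{n}8.png",cv2.resize(c,None,fx=2.6,fy=2.6))
E
```

```text
t 16.72 pos [0.5981 0.0134 0.1639] yaw -5.77 open 0.494 F [-0.6 -0.  -1.8] -> d [ 3.05 27.93  0.78] twist 0.2 tilt z [ 0.0181 -0.0135 -0.9997]
```

View pics/scene8.png

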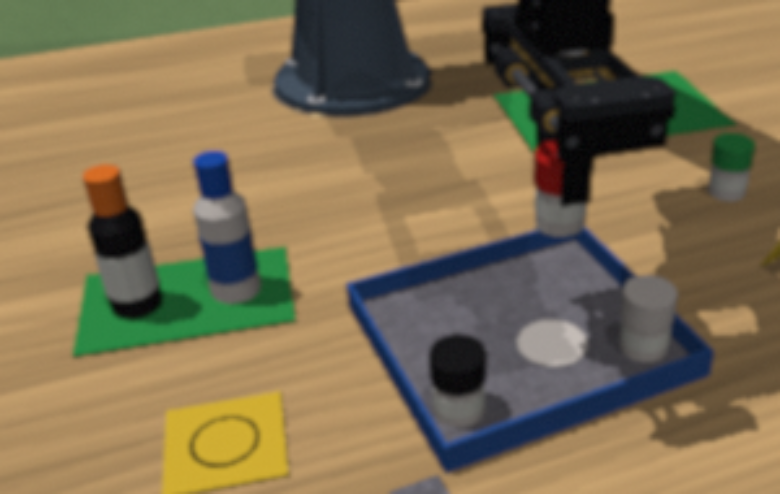

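The red jar is lifted. The bare pad is centred near (552,343) in the crop, partly shadowed on its right. Carrying the jar to the card.

arm_command(plan=[{"claw": 0.2,"dx": 0.2,"dy": 2,"dz": 0,"twist": 0},{"claw": 0.2,"dx": 0.6,"dy": 5.5,"dz": 0,"twist": 0},{"claw": 0.2,"dx": 1,"dy": 9,"dz": 0,"twist": 0},{"claw": 0.2,"dx": 1.4,"dy": 12.5,"dz": 0,"twist": 0},{"claw": 0.2,"dx": 1.7,"dy": 16,"dz": 0,"twist": 0},{"claw": 0.2,"dx": 2.1,"dy": 19.5,"dz": 0,"twist": 0},{"claw": 0.2,"dx": 2.4,"dy": 22,"dz": 0,"twist": 0},{"claw": 0.2,"dx": 2.5,"dy": 22.8,"dz": 0,"twist": 0}])

```text
time_s: 17.43
position: [0.5978, -0.2201, 0.1626]
tcp_rot: [[0.994, -0.105, 0.012], [-0.104, -0.994, -0.013], [0.014, 0.012, -1.0]]
force: [-0.0, 0.5, -0.1]
opening: 0.496
```

```bash
python3 go.py .6005 -.2676 .05 -6
python3 - <<'E'
from h import *
print(ray('scene',(282.3,231.9),.007))
im=cv2.imread('pics/scene8f.png'); K=im[218:246,262:302]
g=cv2.cvtColor(im,cv2.COLOR_BGR2GRAY); m=np.zeros_like(g); m[218:248,262:300]=(g[218:248,262:300]>130)
cs=max(cv2.findContours(m,cv2.RETR_EXTERNAL,cv2.CHAIN_APPROX_NONE)[0],key=len)
w=np.array([ray('scene',p[0],.007)[:2] for p in cs],np.float32); print(cv2.minEnclosingCircle(w))
E
```

```text
t 17.43 pos [ 0.5978 -0.2201  0.1626] yaw -6.0 open 0.496 F [-0.   0.5 -0.1] -> d [ 0.61  4.56 11.33] twist 0.0 tilt z [ 0.0123 -0.0135 -0.9998]
[0.59737327 0.01173996 0.007     ]
((0.5946358442306519, 0.013084467500448227), 0.031040342524647713)
```

arm_command(plan=[{"claw": 0.2,"dx": 0.2,"dy": 1.5,"dz": 0,"twist": 0},{"claw": 0.2,"dx": 0.5,"dy": 3.6,"dz": 0,"twist": 0},{"claw": 0.2,"dx": 0.6,"dy": 4.5,"dz": 0.5,"twist": 0},{"claw": 0.2,"dx": 0.6,"dy": 4.56,"dz": 2.5,"twist": 0},{"claw": 0.2,"dx": 0.6,"dy": 4.56,"dz": 5,"twist": 0},{"claw": 0.2,"dx": 0.6,"dy": 4.56,"dz": 7.5,"twist": 0},{"claw": 0.2,"dx": 0.6,"dy": 4.56,"dz": 9.5,"twist": 0},{"claw": 0.2,"dx": 0.6,"dy": 4.56,"dz": 10.3,"twist": 0}])

```text
time_s: 18.1
position: [0.5974, -0.2645, 0.0554]
tcp_rot: [[0.995, -0.104, 0.005], [-0.104, -0.995, -0.008], [0.006, 0.007, -1.0]]
force: [-0.8, -0.4, -1.3]
opening: 0.493
```

```bash
python3 go.py .6005 -.2676 .0367 -6
```

```text
t 18.1 pos [ 0.5974 -0.2645  0.0554] yaw -5.98 open 0.493 F [-0.8 -0.4 -1.3] -> d [0.33 0.26 1.88] twist 0.0 tilt z [ 0.0049 -0.008  -1.    ]
```

arm_command(plan=[{"claw": 0.2,"dx": 0.2,"dy": 0.15,"dz": 0.4,"twist": 0},{"claw": 0.2,"dx": 0.33,"dy": 0.25,"dz": 0.9,"twist": 0},{"claw": 0.2,"dx": 0.33,"dy": 0.25,"dz": 1.3,"twist": 0},{"claw": 0.2,"dx": 0.33,"dy": 0.25,"dz": 1.5,"twist": 0},{"claw": 0.2,"dx": 0.33,"dy": 0.25,"dz": 1.7,"twist": 0},{"claw": 0.2,"dx": 0.33,"dy": 0.25,"dz": 1.85,"twist": 0},{"claw": 0.2,"dx": 0.33,"dy": 0.25,"dz": 1.9,"twist": 0},{"claw": 0.2,"dx": 0.33,"dy": 0.25,"dz": 1.9,"twist": 0}])

```text
time_s: 18.77
position: [0.6007, -0.2676, 0.0369]
tcp_rot: [[0.995, -0.104, 0.006], [-0.104, -0.995, -0.008], [0.006, 0.008, -1.0]]
force: [0.5, 0.2, -1.0]
opening: 0.498
```

```bash
python3 go.py .6005 -.2676 .0367 -6;  python3 - <<'E'
from h import *
for n in("scene",):
    im=bot.capture(n)[:,:,::-1];cv2.imwrite(f"pics/{n}9f.png",im)
    c=im[130:310,80:280] if n=="scene" else im[90:240,180:390]
    cv2.imwrite(f"pics/{n}9.png",cv2.resize(c,None,fx=3,fy=3))
E
```

```text
t 18.77 pos [ 0.6007 -0.2676  0.0369] yaw -5.98 open 0.498 F [ 0.5  0.2 -1. ] -> d [-0.02  0.    0.02] twist 0.0 tilt z [ 0.0055 -0.0084 -0.9999]
```

View pics/scene9.png

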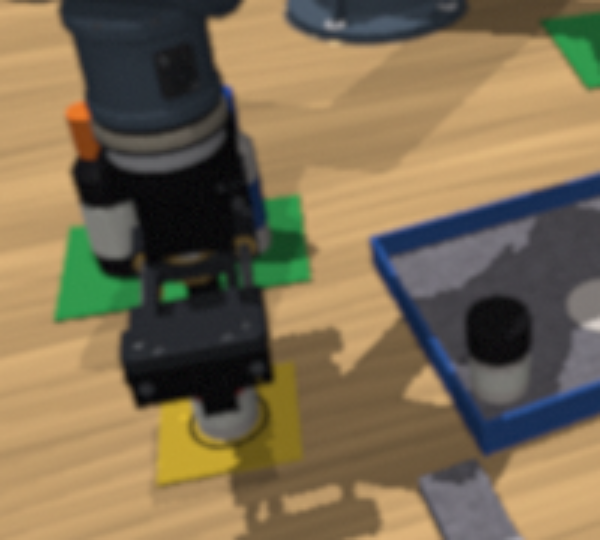

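The jar sits inside the ring but hasn't clearly touched down yet, so I'll lower it a touch more.

arm_command(plan=[{"claw": 0.2,"dx": 0,"dy": 0,"dz": 0.1,"twist": 0},{"claw": 0.2,"dx": 0,"dy": 0,"dz": 0.2,"twist": 0},{"claw": 0.2,"dx": 0,"dy": 0,"dz": 0.2,"twist": 0}])

```text
time_s: 19.07
position: [0.6007, -0.2676, 0.0368]
tcp_rot: [[0.995, -0.104, 0.006], [-0.104, -0.995, -0.009], [0.007, 0.008, -1.0]]
force: [-2.7, 0.8, 7.8]
opening: 0.499
```

Contact at 7.8 N. Release, then straight up.

arm_command(plan=[{"claw": 0.51,"dx": 0,"dy": 0,"dz": 0,"twist": 0},{"claw": 0.55,"dx": 0,"dy": 0,"dz": 0,"twist": 0},{"claw": 0.65,"dx": 0,"dy": 0,"dz": 0,"twist": 0},{"claw": 0.8,"dx": 0,"dy": 0,"dz": 0,"twist": 0},{"claw": 0.8,"dx": 0,"dy": 0,"dz": 0,"twist": 0},{"claw": 0.8,"dx": 0,"dy": 0,"dz": -1,"twist": 0},{"claw": 0.8,"dx": 0,"dy": 0,"dz": -3,"twist": 0},{"claw": 0.8,"dx": 0,"dy": 0,"dz": -6,"twist": 0}])

```text
time_s: 19.73
position: [0.5985, -0.2659, 0.095]
tcp_rot: [[0.995, -0.104, 0.0], [-0.104, -0.995, -0.005], [0.001, 0.005, -1.0]]
force: [-0.1, -0.1, 0.1]
opening: 0.789
```

arm_command(plan=[{"claw": 0.8,"dx": 0,"dy": 0,"dz": -3,"twist": 0},{"claw": 0.8,"dx": 0,"dy": 0,"dz": -6,"twist": 0},{"claw": 0.8,"dx": 0,"dy": 0,"dz": -9,"twist": 0},{"claw": 0.8,"dx": 0,"dy": 0,"dz": -12,"twist": 0},{"claw": 0.8,"dx": 0,"dy": 0,"dz": -12,"twist": 0}])

```text
time_s: 20.15
position: [0.602, -0.2675, 0.2231]
tcp_rot: [[0.994, -0.104, 0.012], [-0.104, -0.995, -0.013], [0.014, 0.012, -1.0]]
force: [1.1, -0.9, 0.2]
opening: 0.799
```

```bash
python3 go.py .437 .2982 .215 -6;  python3 - <<'E'
from h import *
for n in("scene",):
    im=bot.capture(n)[:,:,::-1];cv2.imwrite(f"pics/{n}10f.png",im)
    c=im[130:310,80:280] if n=="scene" else im[90:240,180:390]
    cv2.imwrite(f"pics/{n}10.png",cv2.resize(c,None,fx=3,fy=3))
    b=[q for q in blobs(im[:,:,::-1].copy(),'red')[2] if q[1]>200 and q[3][0]<250]; print(b)
    for q in b: print(ray('scene',q[3],.052))
E
```

```text
t 20.15 pos [ 0.602  -0.2675  0.2231] yaw -5.96 open 0.799 F [ 1.1 -0.9  0.2] -> d [-22.3  -54.55  -0.12] twist 0.0 tilt z [ 0.0123 -0.0129 -0.9998]
[(5, np.int32(430), (np.int32(140), np.int32(240), np.int32(22), np.int32(24)), array([151.2, 251.4]))]
[ 0.59886199 -0.26872202  0.052     ]
```

View pics/scene10.png

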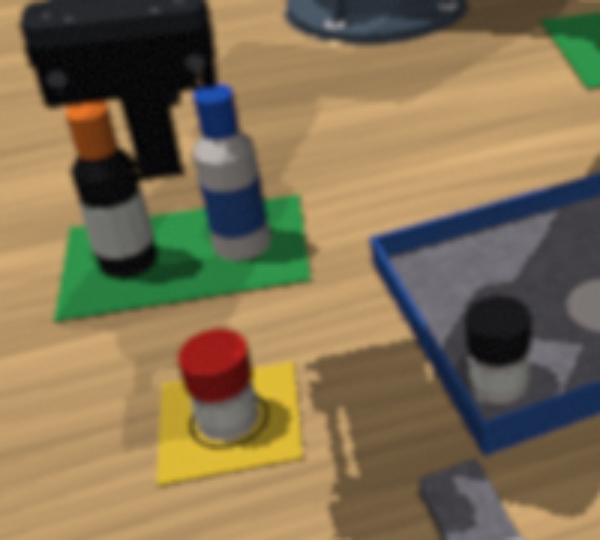

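The red jar stands in the ring, centred to about 2 mm. Now to the green jar.

arm_command(plan=[{"claw": 0.8,"dx": -1.2,"dy": -3,"dz": 0,"twist": 0},{"claw": 0.8,"dx": -2.7,"dy": -6.5,"dz": 0,"twist": 0},{"claw": 0.8,"dx": -4.2,"dy": -10,"dz": 0,"twist": 0},{"claw": 0.8,"dx": -5.6,"dy": -13.6,"dz": 0,"twist": 0},{"claw": 0.8,"dx": -7,"dy": -17.2,"dz": 0,"twist": 0},{"claw": 0.8,"dx": -8.5,"dy": -20.8,"dz": 0,"twist": 0},{"claw": 0.8,"dx": -10,"dy": -24.4,"dz": 0,"twist": 0},{"claw": 0.8,"dx": -11.4,"dy": -28,"dz": 0,"twist": 0}])

```text
time_s: 20.87
position: [0.5145, 0.0254, 0.2155]
tcp_rot: [[0.994, -0.105, 0.006], [-0.105, -0.994, -0.01], [0.007, 0.009, -1.0]]
force: [-0.6, 0.4, -0.2]
opening: 0.797
```

```bash
python3 go.py .437 .2982 .2 -6
```

```text
t 20.87 pos [0.5145 0.0254 0.2155] yaw -6.0 open 0.797 F [-0.6  0.4 -0.2] -> d [-10.57 -26.34   1.23] twist -0.0 tilt z [ 0.006  -0.01   -0.9999]
```

arm_command(plan=[{"claw": 0.8,"dx": -1.5,"dy": -3.6,"dz": 0,"twist": 0},{"claw": 0.8,"dx": -2.9,"dy": -7.2,"dz": 0,"twist": 0},{"claw": 0.8,"dx": -4.3,"dy": -10.8,"dz": 0.3,"twist": 0},{"claw": 0.8,"dx": -5.8,"dy": -14.4,"dz": 0.6,"twist": 0},{"claw": 0.8,"dx": -7.2,"dy": -18,"dz": 1,"twist": 0},{"claw": 0.8,"dx": -8.7,"dy": -21.6,"dz": 1.2,"twist": 0},{"claw": 0.8,"dx": -10,"dy": -25,"dz": 1.2,"twist": 0},{"claw": 0.8,"dx": -10.57,"dy": -26.34,"dz": 1.2,"twist": 0}])

```text
time_s: 21.53
position: [0.4345, 0.3017, 0.1994]
tcp_rot: [[0.995, -0.101, 0.004], [-0.101, -0.995, -0.009], [0.005, 0.009, -1.0]]
force: [-0.4, -0.6, 0.0]
opening: 0.802
```

```bash
python3 go.py .437 .2982 .1 -6
```

```text
t 21.53 pos [0.4345 0.3017 0.1994] yaw -5.81 open 0.802 F [-0.4 -0.6  0. ] -> d [0.24 0.24 9.94] twist 0.2 tilt z [ 0.0037 -0.0093 -0.9999]
```

arm_command(plan=[{"claw": 0.8,"dx": 0.1,"dy": 0.1,"dz": 1,"twist": 0},{"claw": 0.8,"dx": 0.24,"dy": 0.24,"dz": 2.5,"twist": 0},{"claw": 0.8,"dx": 0.24,"dy": 0.24,"dz": 4.5,"twist": 0},{"claw": 0.8,"dx": 0.24,"dy": 0.24,"dz": 6.5,"twist": 0},{"claw": 0.8,"dx": 0.24,"dy": 0.24,"dz": 8.5,"twist": 0},{"claw": 0.8,"dx": 0.24,"dy": 0.24,"dz": 10,"twist": 0},{"claw": 0.8,"dx": 0.24,"dy": 0.24,"dz": 10.5,"twist": 0},{"claw": 0.8,"dx": 0.24,"dy": 0.24,"dz": 10.5,"twist": 0}])

```text
time_s: 22.2
position: [0.4357, 0.2964, 0.0923]
tcp_rot: [[0.995, -0.102, -0.001], [-0.102, -0.995, -0.012], [0.0, 0.012, -1.0]]
force: [-1.3, -0.0, -0.3]
opening: 0.8
```

```bash
python3 go.py .437 .2982 .034 -6;  python3 - <<'E'
from h import *
for n in("scene","top"):
    im=bot.capture(n)[:,:,::-1];cv2.imwrite(f"pics/{n}11f.png",im)
    c=im[80:240,240:440] if n=="scene" else im[120:240,90:250]
    cv2.imwrite(f"pics/{n}11.png",cv2.resize(c,None,fx=3,fy=3))
E
```

```text
t 22.2 pos [0.4357 0.2964 0.0923] yaw -5.87 open 0.8 F [-1.3 -0.  -0.3] -> d [ 0.11 -0.26  5.83] twist 0.1 tilt z [-0.0011 -0.0116 -0.9999]
```

View pics/scene11.png

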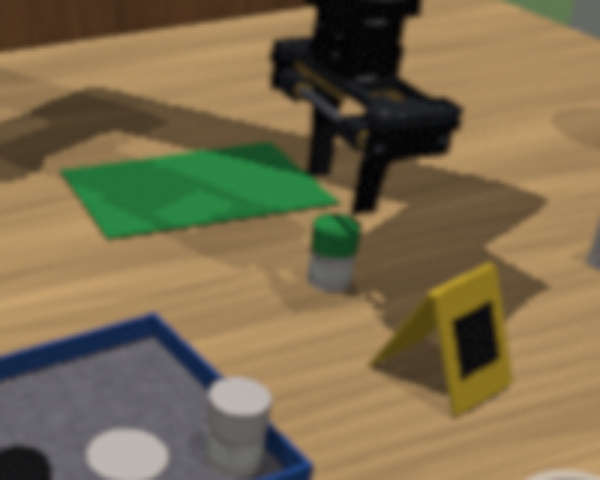

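View pics/top11.png

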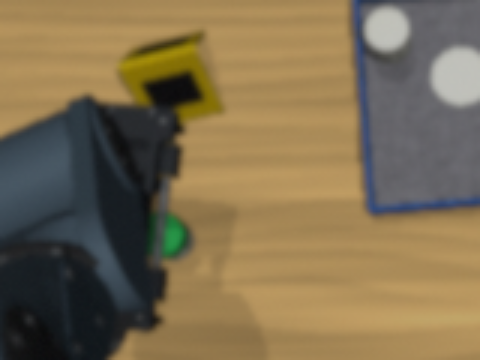

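Run:
```python
from h import *
print('proj',proj('scene',[[.437,.2982,.062],[.4357,.2964,.0923]]), (proj('scene',[[.437,.2982,.062],[.4357,.2964,.0923]])-[240,80])*3)
im=cv2.imread('pics/top0.png')[:,:,::-1].copy()
m,l,bs=blobs(im,'yellow')
for b in bs:
    if b[3][0]<200:
        ys,xs=np.where(l==b[0])
        for z in(0,.095):
            w=np.array([ray('top',(x,y),z)[:2] for x,y in zip(xs,ys)]); print(z,w.min(0),w.max(0))
im=cv2.imread('pics/top11f.png'); g=cv2.cvtColor(im,cv2.COLOR_BGR2GRAY); m=np.zeros_like(g); m[130:160,230:262]=(g[130:160,230:262]>150)
n,l,s,c=cv2.connectedComponentsWithStats(m); i=1+np.argmax(s[1:,4]); print(s[i],c[i],ray('top',c[i],.007))
im=cv2.imread('pics/scene11f.png'); g=cv2.cvtColor(im,cv2.COLOR_BGR2GRAY); m=np.zeros_like(g); m[218:248,262:302]=(g[218:248,262:302]>130)
n,l,s,c=cv2.connectedComponentsWithStats(m); i=1+np.argmax(s[1:,4]); print(s[i],c[i],ray('scene',c[i],.007))
for q in blobs(im[:,:,::-1].copy(),'green')[2]: print(q)
```

```text
proj [[352.36158422 154.46482765]
 [353.15067676 144.40266178]] [[337.08475266 223.39448296]
 [339.45203027 193.20798533]]
0 [0.54957376 0.25105735] [0.65076068 0.35708788]
0.095 [0.53054854 0.23279267] [0.62439785 0.33113435]
[234 136  20  19 304] [243.24013158 144.98355263] [0.59742796 0.01186597 0.007     ]
[269 223  27  18 398] [281.98241206 231.38693467] [0.59552798 0.01183856 0.007     ]
(1, np.int32(1656), (np.int32(262), np.int32(128), np.int32(89), np.int32(31)), array([304.2, 142.7]))
(2, np.int32(158), (np.int32(345), np.int32(152), np.int32(14), np.int32(13)), array([351.3, 158.2]))
(3, np.int32(1521), (np.int32(99), np.int32(196), np.int32(84), np.int32(40)), array([140.7, 217.9]))
```

The tent's near edge is at x ≥ 0.53 and stays below the gripper body, so it's clear. The pad centre is (0.597, 0.012). Descending on the green jar.

arm_command(plan=[{"claw": 0.8,"dx": 0.1,"dy": -0.2,"dz": 1,"twist": 0},{"claw": 0.8,"dx": 0.12,"dy": -0.26,"dz": 2.5,"twist": 0},{"claw": 0.8,"dx": 0.12,"dy": -0.26,"dz": 4,"twist": 0},{"claw": 0.8,"dx": 0.12,"dy": -0.26,"dz": 5.2,"twist": 0},{"claw": 0.8,"dx": 0.12,"dy": -0.26,"dz": 5.8,"twist": 0},{"claw": 0.75,"dx": 0.12,"dy": -0.26,"dz": 5.8,"twist": 0},{"claw": 0.65,"dx": 0.12,"dy": -0.26,"dz": 5.8,"twist": 0},{"claw": 0.6,"dx": 0.12,"dy": -0.26,"dz": 5.8,"twist": 0}])

```text
time_s: 22.97
position: [0.4395, 0.2996, 0.037]
tcp_rot: [[0.995, -0.102, 0.005], [-0.102, -0.995, -0.009], [0.006, 0.008, -1.0]]
force: [-0.2, -0.5, 0.4]
opening: 0.677
```

arm_command(plan=[{"claw": 0.57,"dx": 0,"dy": 0,"dz": 0,"twist": 0},{"claw": 0.54,"dx": 0,"dy": 0,"dz": 0,"twist": 0},{"claw": 0.5,"dx": 0,"dy": 0,"dz": 0,"twist": 0},{"claw": 0.45,"dx": 0,"dy": 0,"dz": 0,"twist": 0},{"claw": 0.35,"dx": 0,"dy": 0,"dz": 0,"twist": 0},{"claw": 0.2,"dx": 0,"dy": 0,"dz": 0,"twist": 0},{"claw": 0.2,"dx": 0,"dy": 0,"dz": 0,"twist": 0}])

```text
time_s: 23.55
position: [0.4394, 0.2997, 0.0374]
tcp_rot: [[0.995, -0.102, 0.005], [-0.102, -0.995, -0.009], [0.006, 0.008, -1.0]]
force: [-1.2, 0.7, 5.4]
opening: 0.501
```

```bash
python3 go.py .437 .2982 .16 -6;  python3 - <<'E'
from h import *
for n in("scene",):
    im=bot.capture(n)[:,:,::-1];cv2.imwrite(f"pics/{n}12f.png",im)
    c=im[80:240,240:440] if n=="scene" else im[120:240,90:250]
    cv2.imwrite(f"pics/{n}12.png",cv2.resize(c,None,fx=3,fy=3))
E
```

```text
t 23.55 pos [0.4394 0.2997 0.0374] yaw -5.85 open 0.501 F [-1.2  0.7  5.4] -> d [ -0.15   0.28 -12.26] twist 0.1 tilt z [ 0.0046 -0.0089 -0.9999]
```

View pics/scene12.png

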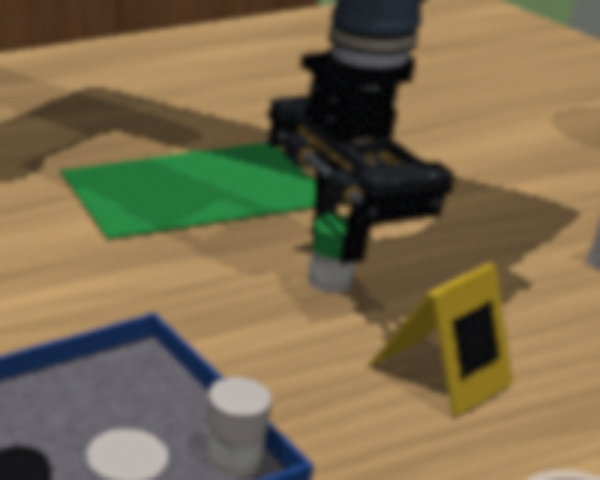

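arm_command(plan=[{"claw": 0.2,"dx": 0,"dy": 0,"dz": -0.5,"twist": 0},{"claw": 0.2,"dx": 0,"dy": 0,"dz": -1.5,"twist": 0},{"claw": 0.2,"dx": 0,"dy": 0,"dz": -3.5,"twist": 0},{"claw": 0.2,"dx": 0,"dy": 0,"dz": -6.5,"twist": 0},{"claw": 0.2,"dx": 0,"dy": 0,"dz": -9.5,"twist": 0},{"claw": 0.2,"dx": 0,"dy": 0,"dz": -12.5,"twist": 0},{"claw": 0.2,"dx": 0,"dy": 0,"dz": -14,"twist": 0},{"claw": 0.2,"dx": 0,"dy": 0,"dz": -14,"twist": 0}])

```text
time_s: 24.27
position: [0.4414, 0.3021, 0.1817]
tcp_rot: [[0.995, -0.102, 0.014], [-0.102, -0.995, -0.005], [0.014, 0.004, -1.0]]
force: [0.5, -0.1, -1.3]
opening: 0.495
```

```bash
python3 go.py .597 .013 .18 -6
```

```text
t 24.27 pos [0.4414 0.3021 0.1817] yaw -5.84 open 0.495 F [ 0.5 -0.1 -1.3] -> d [18.42 27.18  0.53] twist 0.2 tilt z [ 0.0135 -0.0052 -0.9999]
```

arm_command(plan=[{"claw": 0.2,"dx": 1.2,"dy": 1.8,"dz": 0,"twist": 0},{"claw": 0.2,"dx": 3.3,"dy": 4.9,"dz": 0,"twist": 0},{"claw": 0.2,"dx": 5.4,"dy": 8,"dz": 0,"twist": 0},{"claw": 0.2,"dx": 7.6,"dy": 11.2,"dz": 0,"twist": 0},{"claw": 0.2,"dx": 9.8,"dy": 14.4,"dz": 0,"twist": 0},{"claw": 0.2,"dx": 12,"dy": 17.6,"dz": 0,"twist": 0},{"claw": 0.2,"dx": 13.6,"dy": 20,"dz": 0,"twist": 0},{"claw": 0.2,"dx": 14,"dy": 20.6,"dz": 0,"twist": 0}])

```text
time_s: 24.93
position: [0.5621, 0.0784, 0.1835]
tcp_rot: [[0.994, -0.106, 0.015], [-0.106, -0.994, -0.007], [0.016, 0.005, -1.0]]
force: [0.2, 0.1, -0.7]
opening: 0.502
```

```bash
python3 go.py .597 .013 .065 -6
```

```text
t 24.93 pos [0.5621 0.0784 0.1835] yaw -6.09 open 0.502 F [ 0.2  0.1 -0.7] -> d [ 3.98  6.07 11.95] twist -0.1 tilt z [ 0.0149 -0.007  -0.9999]
```

arm_command(plan=[{"claw": 0.2,"dx": 1.3,"dy": 2,"dz": 0,"twist": 0},{"claw": 0.2,"dx": 3,"dy": 4.6,"dz": 0,"twist": 0},{"claw": 0.2,"dx": 3.9,"dy": 5.9,"dz": 0,"twist": 0},{"claw": 0.2,"dx": 3.98,"dy": 6.07,"dz": 1,"twist": 0},{"claw": 0.2,"dx": 3.98,"dy": 6.07,"dz": 3.5,"twist": 0},{"claw": 0.2,"dx": 3.98,"dy": 6.07,"dz": 6.5,"twist": 0},{"claw": 0.2,"dx": 3.98,"dy": 6.07,"dz": 9,"twist": 0},{"claw": 0.2,"dx": 3.98,"dy": 6.07,"dz": 10.5,"twist": 0}])

```text
time_s: 25.6
position: [0.5931, 0.0152, 0.0756]
tcp_rot: [[0.994, -0.106, 0.008], [-0.106, -0.994, -0.005], [0.008, 0.004, -1.0]]
force: [-0.3, -0.1, -0.2]
opening: 0.502
```

```bash
python3 go.py .597 .013 .046 -6
```

```text
t 25.6 pos [0.5931 0.0152 0.0756] yaw -6.06 open 0.502 F [-0.3 -0.1 -0.2] -> d [0.38 0.16 2.97] twist -0.1 tilt z [ 0.0077 -0.0051 -1.    ]
```

arm_command(plan=[{"claw": 0.2,"dx": 0.2,"dy": 0.1,"dz": 0.5,"twist": 0},{"claw": 0.2,"dx": 0.38,"dy": 0.16,"dz": 1.1,"twist": 0},{"claw": 0.2,"dx": 0.38,"dy": 0.16,"dz": 1.7,"twist": 0},{"claw": 0.2,"dx": 0.38,"dy": 0.16,"dz": 2.2,"twist": 0},{"claw": 0.2,"dx": 0.38,"dy": 0.16,"dz": 2.5,"twist": 0},{"claw": 0.2,"dx": 0.38,"dy": 0.16,"dz": 2.7,"twist": 0},{"claw": 0.2,"dx": 0.38,"dy": 0.16,"dz": 2.7,"twist": 0}])

```text
time_s: 26.18
position: [0.5971, 0.0131, 0.0488]
tcp_rot: [[0.994, -0.106, 0.008], [-0.106, -0.994, -0.005], [0.009, 0.004, -1.0]]
force: [-0.6, -1.0, -0.3]
opening: 0.502
```

```bash
python3 go.py .597 .013 .044 -6;  python3 - <<'E'
from h import *
for n in("scene",):
    im=bot.capture(n)[:,:,::-1];cv2.imwrite(f"pics/{n}13f.png",im)
    c=im[120:280,190:390] if n=="scene" else im[120:240,90:250]
    cv2.imwrite(f"pics/{n}13.png",cv2.resize(c,None,fx=3,fy=3))
E
```

```text
t 26.18 pos [0.5971 0.0131 0.0488] yaw -6.06 open 0.502 F [-0.6 -1.  -0.3] -> d [-0.01  0.01  0.48] twist -0.1 tilt z [ 0.0081 -0.0051 -1.    ]
```

View pics/scene13.png

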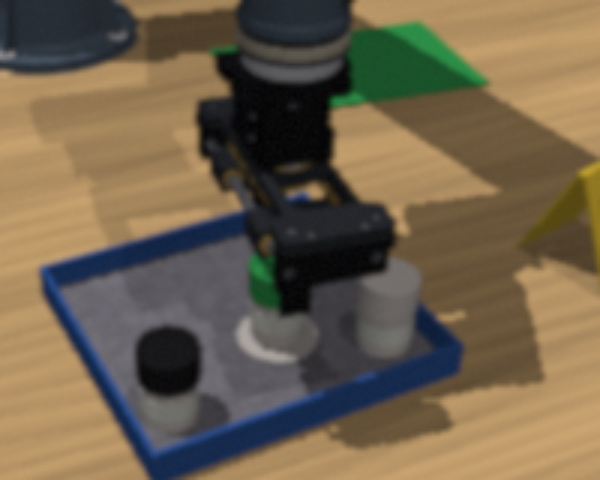

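The green jar hovers about 4 mm over the pad, nearly centred. Lowering it.

arm_command(plan=[{"claw": 0.2,"dx": 0,"dy": 0.05,"dz": 0.15,"twist": 0},{"claw": 0.2,"dx": 0,"dy": 0.1,"dz": 0.3,"twist": 0},{"claw": 0.2,"dx": 0,"dy": 0.1,"dz": 0.45,"twist": 0},{"claw": 0.2,"dx": 0,"dy": 0.1,"dz": 0.55,"twist": 0},{"claw": 0.2,"dx": 0,"dy": 0.1,"dz": 0.55,"twist": 0}])

```text
time_s: 26.65
position: [0.5974, 0.0119, 0.0444]
tcp_rot: [[0.994, -0.106, 0.009], [-0.106, -0.994, -0.005], [0.009, 0.004, -1.0]]
force: [-0.6, 0.2, 4.0]
opening: 0.497
```

Contact at 4 N. Release and rise.

arm_command(plan=[{"claw": 0.51,"dx": 0,"dy": 0,"dz": 0.05,"twist": 0},{"claw": 0.55,"dx": 0,"dy": 0,"dz": 0.05,"twist": 0},{"claw": 0.65,"dx": 0,"dy": 0,"dz": 0,"twist": 0},{"claw": 0.8,"dx": 0,"dy": 0,"dz": 0,"twist": 0},{"claw": 0.8,"dx": 0,"dy": 0,"dz": 0,"twist": 0},{"claw": 0.8,"dx": 0,"dy": 0,"dz": -1,"twist": 0},{"claw": 0.8,"dx": 0,"dy": 0,"dz": -3,"twist": 0},{"claw": 0.8,"dx": 0,"dy": 0,"dz": -6,"twist": 0}])

```text
time_s: 27.32
position: [0.5948, 0.0125, 0.1032]
tcp_rot: [[0.994, -0.106, 0.003], [-0.106, -0.994, -0.004], [0.004, 0.004, -1.0]]
force: [-0.2, -0.1, 0.1]
opening: 0.793
```

arm_command(plan=[{"claw": 0.8,"dx": 0,"dy": 0,"dz": -3,"twist": 0},{"claw": 0.8,"dx": 0,"dy": 0,"dz": -6,"twist": 0},{"claw": 0.8,"dx": 0,"dy": 0,"dz": -9,"twist": 0},{"claw": 0.8,"dx": 0,"dy": 0,"dz": -12,"twist": 0},{"claw": 0.8,"dx": 0,"dy": 0,"dz": -12,"twist": 0}])

```text
time_s: 27.73
position: [0.5984, 0.0126, 0.2306]
tcp_rot: [[0.994, -0.106, 0.017], [-0.106, -0.994, -0.006], [0.017, 0.005, -1.0]]
force: [2.1, 0.4, 1.1]
opening: 0.798
```

```bash
python3 go.py .411 -.2262 .22 -6;  python3 - <<'E'
from h import *
for n in("scene",):
    im=bot.capture(n)[:,:,::-1];cv2.imwrite(f"pics/{n}14f.png",im)
    c=im[100:290,70:370]
    cv2.imwrite(f"pics/{n}14.png",cv2.resize(c,None,fx=2.6,fy=2.6))
    z={'green':.056,'blue':.126,'orange':.126,'red':.052}
    for k in z:
      for q in blobs(im[:,:,::-1].copy(),k)[2]: 
        if 60<q[1]<600 and 80<q[3][0]<320: print(k,q[1],q[3],ray('scene',q[3],z[k]).round(4))
E
```

```text
t 27.73 pos [0.5984 0.0126 0.2306] yaw -6.07 open 0.798 F [2.1 0.4 1.1] -> d [-16.13  25.72   0.9 ] twist -0.1 tilt z [ 0.0167 -0.0065 -0.9998]
green 305 [282.  213.9] [0.5944 0.0106 0.056 ]
blue 171 [151.6 166.6] [ 0.4053 -0.2267  0.126 ]
blue 219 [157.7 200.2] [ 0.5422 -0.2352  0.126 ]
orange 273 [109.9 172.6] [ 0.3961 -0.3156  0.126 ]
orange 73 [150.8 248.7] [ 0.6755 -0.268   0.126 ]
red 427 [151.2 251.3] [ 0.5986 -0.2687  0.052 ]
```

View pics/scene14.png

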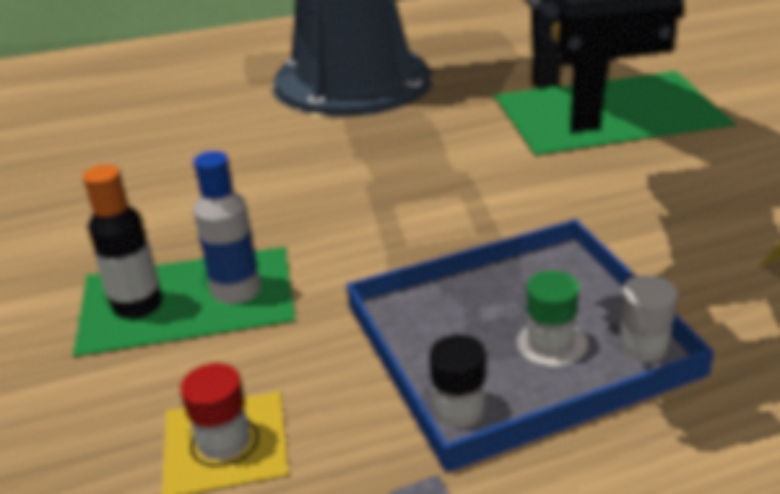

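The green jar stands centred on the pad, with its cap at (282,214), where the red one was. The bottles and red jar are unchanged. Fetching the blue bottle back.

arm_command(plan=[{"claw": 0.8,"dx": -1.8,"dy": 2.9,"dz": 0,"twist": 0},{"claw": 0.8,"dx": -3.8,"dy": 6,"dz": 0,"twist": 0},{"claw": 0.8,"dx": -5.8,"dy": 9.3,"dz": 0.2,"twist": 0},{"claw": 0.8,"dx": -7.8,"dy": 12.5,"dz": 0.3,"twist": 0},{"claw": 0.8,"dx": -9.9,"dy": 15.8,"dz": 0.5,"twist": 0},{"claw": 0.8,"dx": -12,"dy": 19,"dz": 0.7,"twist": 0},{"claw": 0.8,"dx": -14,"dy": 22.3,"dz": 0.8,"twist": 0},{"claw": 0.8,"dx": -15.4,"dy": 24.6,"dz": 0.9,"twist": 0}])

```text
time_s: 28.45
position: [0.4151, -0.2169, 0.2169]
tcp_rot: [[0.994, -0.107, 0.01], [-0.107, -0.994, -0.005], [0.01, 0.004, -1.0]]
force: [-0.3, -0.2, -0.2]
opening: 0.8
```

```bash
python3 go.py .4112 -.2264 .155 -6
```

```text
t 28.45 pos [ 0.4151 -0.2169  0.2169] yaw -6.13 open 0.8 F [-0.3 -0.2 -0.2] -> d [-0.34  0.97  6.19] twist -0.1 tilt z [ 0.0096 -0.0047 -0.9999]
```

arm_command(plan=[{"claw": 0.8,"dx": -0.2,"dy": 0.5,"dz": 0,"twist": 0},{"claw": 0.8,"dx": -0.34,"dy": 0.97,"dz": 0.5,"twist": 0},{"claw": 0.8,"dx": -0.34,"dy": 0.97,"dz": 2,"twist": 0},{"claw": 0.8,"dx": -0.34,"dy": 0.97,"dz": 3.5,"twist": 0},{"claw": 0.8,"dx": -0.34,"dy": 0.97,"dz": 4.7,"twist": 0},{"claw": 0.8,"dx": -0.34,"dy": 0.97,"dz": 5.3,"twist": 0},{"claw": 0.8,"dx": -0.34,"dy": 0.97,"dz": 5.5,"twist": 0}])

```text
time_s: 29.03
position: [0.4109, -0.2248, 0.1604]
tcp_rot: [[0.994, -0.106, 0.007], [-0.106, -0.994, -0.002], [0.007, 0.001, -1.0]]
force: [0.0, -0.1, 0.6]
opening: 0.8
```

```bash
python3 go.py .4112 -.2264 .1155 -6
```

```text
t 29.03 pos [ 0.4109 -0.2248  0.1604] yaw -6.06 open 0.8 F [ 0.  -0.1  0.6] -> d [0.01 0.15 4.49] twist -0.1 tilt z [ 0.0073 -0.0021 -1.    ]
```

arm_command(plan=[{"claw": 0.8,"dx": 0,"dy": 0.15,"dz": 1,"twist": 0},{"claw": 0.8,"dx": 0,"dy": 0.15,"dz": 2.5,"twist": 0},{"claw": 0.8,"dx": 0,"dy": 0.15,"dz": 3.8,"twist": 0},{"claw": 0.8,"dx": 0,"dy": 0.15,"dz": 4.5,"twist": 0},{"claw": 0.7,"dx": 0,"dy": 0.15,"dz": 4.5,"twist": 0},{"claw": 0.55,"dx": 0,"dy": 0.15,"dz": 4.5,"twist": 0},{"claw": 0.45,"dx": 0,"dy": 0.15,"dz": 4.5,"twist": 0},{"claw": 0.4,"dx": 0,"dy": 0.15,"dz": 4.5,"twist": 0}])

```text
time_s: 29.7
position: [0.4117, -0.2267, 0.1161]
tcp_rot: [[0.994, -0.105, 0.009], [-0.105, -0.994, -0.003], [0.009, 0.002, -1.0]]
force: [-0.1, -0.6, 0.3]
opening: 0.582
```

arm_command(plan=[{"claw": 0.38,"dx": 0,"dy": 0,"dz": 0,"twist": 0},{"claw": 0.34,"dx": 0,"dy": 0,"dz": 0,"twist": 0},{"claw": 0.3,"dx": 0,"dy": 0,"dz": 0,"twist": 0},{"claw": 0.2,"dx": 0,"dy": 0,"dz": 0,"twist": 0},{"claw": 0.1,"dx": 0,"dy": 0,"dz": 0,"twist": 0},{"claw": 0,"dx": 0,"dy": 0,"dz": 0,"twist": 0},{"claw": 0,"dx": 0,"dy": 0,"dz": 0,"twist": 0}])

```text
time_s: 30.28
position: [0.4115, -0.2268, 0.1164]
tcp_rot: [[0.994, -0.105, 0.008], [-0.105, -0.994, -0.003], [0.009, 0.002, -1.0]]
force: [-2.1, -0.2, 5.0]
opening: 0.335
```

```bash
python3 go.py .4112 -.2264 .22 -6
```

```text
t 30.28 pos [ 0.4115 -0.2268  0.1164] yaw -6.04 open 0.335 F [-2.1 -0.2  5. ] -> d [ 6.000e-02 -1.000e-02 -1.036e+01] twist -0.0 tilt z [ 0.0083 -0.0033 -1.    ]
```

arm_command(plan=[{"claw": 0,"dx": 0,"dy": 0,"dz": -0.5,"twist": 0},{"claw": 0,"dx": 0,"dy": 0,"dz": -1.5,"twist": 0},{"claw": 0,"dx": 0,"dy": 0,"dz": -3.5,"twist": 0},{"claw": 0,"dx": 0,"dy": 0,"dz": -6,"twist": 0},{"claw": 0,"dx": 0,"dy": 0,"dz": -8.5,"twist": 0},{"claw": 0,"dx": 0,"dy": 0,"dz": -10.5,"twist": 0},{"claw": 0,"dx": 0,"dy": 0,"dz": -11,"twist": 0},{"claw": 0,"dx": 0,"dy": 0,"dz": -11,"twist": 0}])

```text
time_s: 30.95
position: [0.4113, -0.2269, 0.2275]
tcp_rot: [[0.994, -0.105, 0.011], [-0.105, -0.994, -0.006], [0.012, 0.004, -1.0]]
force: [0.1, -0.4, -2.2]
opening: 0.338
```

```bash
python3 go.py .556 .049 .225 -6
```

```text
t 30.95 pos [ 0.4113 -0.2269  0.2275] yaw -6.04 open 0.338 F [ 0.1 -0.4 -2.2] -> d [ 11.48 -28.96   0.26] twist -0.0 tilt z [ 0.0112 -0.0057 -0.9999]
```

arm_command(plan=[{"claw": 0,"dx": 0.8,"dy": -2,"dz": 0,"twist": 0},{"claw": 0,"dx": 2.2,"dy": -5.5,"dz": 0,"twist": 0},{"claw": 0,"dx": 3.6,"dy": -9,"dz": 0,"twist": 0},{"claw": 0,"dx": 5,"dy": -12.5,"dz": 0,"twist": 0},{"claw": 0,"dx": 6.4,"dy": -16,"dz": 0,"twist": 0},{"claw": 0,"dx": 7.8,"dy": -19.5,"dz": 0,"twist": 0},{"claw": 0,"dx": 8.8,"dy": -22,"dz": 0,"twist": 0},{"claw": 0,"dx": 9,"dy": -22.7,"dz": 0,"twist": 0}])

```text
time_s: 31.62
position: [0.5254, -0.0068, 0.2255]
tcp_rot: [[0.995, -0.102, 0.009], [-0.102, -0.995, -0.003], [0.01, 0.002, -1.0]]
force: [0.2, 0.3, -1.8]
opening: 0.338
```

```bash
python3 go.py .556 .049 .225 -6
```

```text
t 31.62 pos [ 0.5254 -0.0068  0.2255] yaw -5.83 open 0.338 F [ 0.2  0.3 -1.8] -> d [ 2.48 -5.86  0.06] twist 0.2 tilt z [ 0.0094 -0.0032 -1.    ]
```

arm_command(plan=[{"claw": 0,"dx": 0.9,"dy": -2,"dz": 0,"twist": 0},{"claw": 0,"dx": 1.9,"dy": -4.5,"dz": 0,"twist": 0},{"claw": 0,"dx": 2.45,"dy": -5.8,"dz": 0,"twist": 0},{"claw": 0,"dx": 2.48,"dy": -5.86,"dz": 0,"twist": 0},{"claw": 0,"dx": 2.48,"dy": -5.86,"dz": 0,"twist": 0}])

```text
time_s: 32.03
position: [0.5552, 0.0488, 0.2243]
tcp_rot: [[0.995, -0.1, 0.007], [-0.1, -0.995, -0.004], [0.007, 0.003, -1.0]]
force: [-0.5, -1.0, -2.1]
opening: 0.336
```

```bash
python3 go.py .556 .049 .123 -6
```

```text
t 32.03 pos [0.5552 0.0488 0.2243] yaw -5.75 open 0.336 F [-0.5 -1.  -2.1] -> d [ 0.   -0.06 10.13] twist 0.3 tilt z [ 0.0067 -0.004  -1.    ]
```

arm_command(plan=[{"claw": 0,"dx": 0.05,"dy": -0.05,"dz": 0.7,"twist": 0},{"claw": 0,"dx": 0.05,"dy": -0.05,"dz": 2.2,"twist": 0},{"claw": 0,"dx": 0.05,"dy": -0.05,"dz": 4.2,"twist": 0},{"claw": 0,"dx": 0.05,"dy": -0.05,"dz": 6.2,"twist": 0},{"claw": 0,"dx": 0.05,"dy": -0.05,"dz": 8,"twist": 0},{"claw": 0,"dx": 0.05,"dy": -0.05,"dz": 9.2,"twist": 0},{"claw": 0,"dx": 0.05,"dy": -0.05,"dz": 9.7,"twist": 0},{"claw": 0,"dx": 0.05,"dy": -0.05,"dz": 9.7,"twist": 0}])

```text
time_s: 32.7
position: [0.5548, 0.0478, 0.1257]
tcp_rot: [[0.995, -0.102, 0.003], [-0.102, -0.995, -0.004], [0.003, 0.004, -1.0]]
force: [0.4, -0.3, -2.0]
opening: 0.337
```

```bash
python3 go.py .556 .049 .118 -6
```

```text
t 32.7 pos [0.5548 0.0478 0.1257] yaw -5.84 open 0.337 F [ 0.4 -0.3 -2. ] -> d [ 0.1  -0.13  0.77] twist 0.2 tilt z [ 0.0026 -0.0038 -1.    ]
```

arm_command(plan=[{"claw": 0,"dx": 0.05,"dy": -0.06,"dz": 0.2,"twist": 0},{"claw": 0,"dx": 0.1,"dy": -0.13,"dz": 0.4,"twist": 0},{"claw": 0,"dx": 0.1,"dy": -0.13,"dz": 0.6,"twist": 0},{"claw": 0,"dx": 0.1,"dy": -0.13,"dz": 0.75,"twist": 0},{"claw": 0,"dx": 0.1,"dy": -0.13,"dz": 0.8,"twist": 0},{"claw": 0,"dx": 0.1,"dy": -0.13,"dz": 0.8,"twist": 0}])

```text
time_s: 33.2
position: [0.556, 0.0491, 0.1179]
tcp_rot: [[0.995, -0.101, 0.003], [-0.101, -0.995, -0.004], [0.003, 0.004, -1.0]]
force: [-0.3, 0.6, -2.2]
opening: 0.334
```

```bash
python3 go.py .556 .049 .118 -6;  python3 - <<'E'
from h import *
for n in("scene",):
    im=bot.capture(n)[:,:,::-1];cv2.imwrite(f"pics/{n}15f.png",im)
    c=im[100:290,70:370]
    cv2.imwrite(f"pics/{n}15.png",cv2.resize(c,None,fx=2.6,fy=2.6))
E
```

```text
t 33.2 pos [0.556  0.0491 0.1179] yaw -5.82 open 0.334 F [-0.3  0.6 -2.2] -> d [ 0.    0.01 -0.01] twist 0.2 tilt z [ 0.0029 -0.0039 -1.    ]
```

View pics/scene15.png

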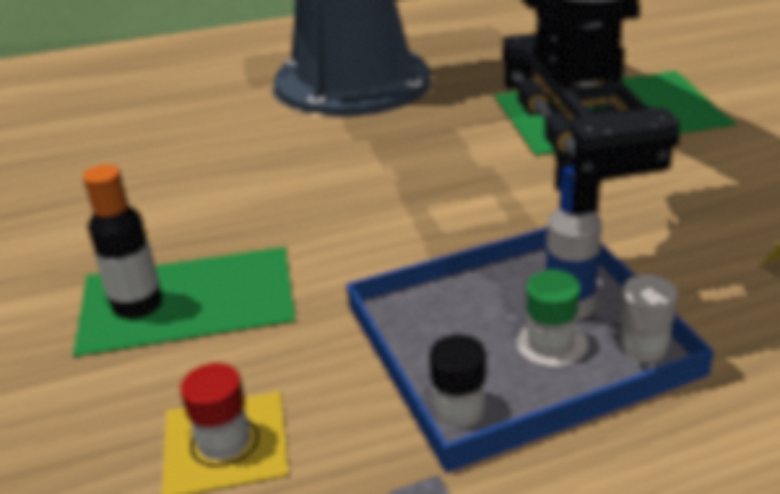

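The blue bottle is back over its place, but the -2.2 N reading says it's still hanging. A little lower.

arm_command(plan=[{"claw": 0,"dx": 0,"dy": 0,"dz": 0.1,"twist": 0},{"claw": 0,"dx": 0,"dy": 0,"dz": 0.2,"twist": 0},{"claw": 0,"dx": 0,"dy": 0,"dz": 0.25,"twist": 0},{"claw": 0,"dx": 0,"dy": 0,"dz": 0.25,"twist": 0}])

```text
time_s: 33.58
position: [0.5564, 0.0491, 0.1174]
tcp_rot: [[0.995, -0.101, 0.004], [-0.101, -0.995, -0.004], [0.005, 0.004, -1.0]]
force: [-2.4, 0.9, 10.2]
opening: 0.335
```

Firm contact. Release and rise.

arm_command(plan=[{"claw": 0.36,"dx": 0,"dy": 0,"dz": 0,"twist": 0},{"claw": 0.4,"dx": 0,"dy": 0,"dz": 0,"twist": 0},{"claw": 0.5,"dx": 0,"dy": 0,"dz": 0,"twist": 0},{"claw": 0.65,"dx": 0,"dy": 0,"dz": 0,"twist": 0},{"claw": 0.8,"dx": 0,"dy": 0,"dz": 0,"twist": 0},{"claw": 0.8,"dx": 0,"dy": 0,"dz": -1,"twist": 0},{"claw": 0.8,"dx": 0,"dy": 0,"dz": -3,"twist": 0},{"claw": 0.8,"dx": 0,"dy": 0,"dz": -6,"twist": 0}])

```text
time_s: 34.25
position: [0.5542, 0.0495, 0.1762]
tcp_rot: [[0.995, -0.101, -0.002], [-0.101, -0.995, -0.004], [-0.001, 0.004, -1.0]]
force: [-0.1, 0.3, -0.2]
opening: 0.754
```

```bash
python3 go.py .3997 -.3146 .22 -6
```

```text
t 34.25 pos [0.5542 0.0495 0.1762] yaw -5.81 open 0.754 F [-0.1  0.3 -0.2] -> d [-11.7   37.8   -4.23] twist 0.2 tilt z [-0.0018 -0.0035 -1.    ]
```

arm_command(plan=[{"claw": 0.8,"dx": 0,"dy": 0.5,"dz": -3,"twist": 0},{"claw": 0.8,"dx": -1,"dy": 3.5,"dz": -4.4,"twist": 0},{"claw": 0.8,"dx": -2.1,"dy": 7,"dz": -4.4,"twist": 0},{"claw": 0.8,"dx": -3.3,"dy": 10.7,"dz": -4.4,"twist": 0},{"claw": 0.8,"dx": -4.5,"dy": 14.4,"dz": -4.4,"twist": 0},{"claw": 0.8,"dx": -5.6,"dy": 18.1,"dz": -4.4,"twist": 0},{"claw": 0.8,"dx": -6.7,"dy": 21.8,"dz": -4.4,"twist": 0},{"claw": 0.8,"dx": -7.9,"dy": 25.5,"dz": -4.4,"twist": 0}])

```text
time_s: 34.92
position: [0.4492, -0.1977, 0.2221]
tcp_rot: [[0.995, -0.101, -0.001], [-0.101, -0.995, -0.004], [-0.0, 0.004, -1.0]]
force: [0.4, -1.2, 0.6]
opening: 0.799
```

```bash
python3 go.py .3997 -.3146 .2 -6
```

```text
t 34.92 pos [ 0.4492 -0.1977  0.2221] yaw -5.8 open 0.799 F [ 0.4 -1.2  0.6] -> d [-3.75 12.12  2.26] twist 0.2 tilt z [-8.0e-04 -4.2e-03 -1.0e+00]
```

arm_command(plan=[{"claw": 0.8,"dx": -1.1,"dy": 3.6,"dz": 0,"twist": 0},{"claw": 0.8,"dx": -2.2,"dy": 7.2,"dz": 0,"twist": 0},{"claw": 0.8,"dx": -3.2,"dy": 10.5,"dz": 0.5,"twist": 0},{"claw": 0.8,"dx": -3.75,"dy": 12.1,"dz": 1,"twist": 0},{"claw": 0.8,"dx": -3.75,"dy": 12.12,"dz": 2.5,"twist": 0},{"claw": 0.8,"dx": -3.75,"dy": 12.12,"dz": 4.5,"twist": 0},{"claw": 0.8,"dx": -3.75,"dy": 12.12,"dz": 6,"twist": 0},{"claw": 0.8,"dx": -3.75,"dy": 12.12,"dz": 6.2,"twist": 0}])

```text
time_s: 35.58
position: [0.3983, -0.3137, 0.1588]
tcp_rot: [[0.995, -0.102, -0.004], [-0.102, -0.995, -0.0], [-0.004, 0.001, -1.0]]
force: [-0.7, 0.8, -0.4]
opening: 0.799
```

```bash
python3 go.py .3997 -.3146 .115 -6
```

```text
t 35.58 pos [ 0.3983 -0.3137  0.1588] yaw -5.84 open 0.799 F [-0.7  0.8 -0.4] -> d [0.17 0.07 4.38] twist 0.2 tilt z [-3.8e-03 -5.0e-04 -1.0e+00]
```

arm_command(plan=[{"claw": 0.8,"dx": 0.15,"dy": 0.07,"dz": 1,"twist": 0},{"claw": 0.8,"dx": 0.15,"dy": 0.07,"dz": 2.5,"twist": 0},{"claw": 0.8,"dx": 0.15,"dy": 0.07,"dz": 3.8,"twist": 0},{"claw": 0.8,"dx": 0.15,"dy": 0.07,"dz": 4.4,"twist": 0},{"claw": 0.7,"dx": 0.15,"dy": 0.07,"dz": 4.4,"twist": 0},{"claw": 0.55,"dx": 0.15,"dy": 0.07,"dz": 4.4,"twist": 0},{"claw": 0.45,"dx": 0.15,"dy": 0.07,"dz": 4.4,"twist": 0},{"claw": 0.4,"dx": 0.15,"dy": 0.07,"dz": 4.4,"twist": 0}])

```text
time_s: 36.25
position: [0.4001, -0.3151, 0.1157]
tcp_rot: [[0.995, -0.102, -0.003], [-0.102, -0.995, -0.002], [-0.002, 0.002, -1.0]]
force: [-0.8, 0.1, 0.1]
opening: 0.582
```

arm_command(plan=[{"claw": 0.38,"dx": 0,"dy": 0,"dz": 0,"twist": 0},{"claw": 0.34,"dx": 0,"dy": 0,"dz": 0,"twist": 0},{"claw": 0.3,"dx": 0,"dy": 0,"dz": 0,"twist": 0},{"claw": 0.2,"dx": 0,"dy": 0,"dz": 0,"twist": 0},{"claw": 0.1,"dx": 0,"dy": 0,"dz": 0,"twist": 0},{"claw": 0,"dx": 0,"dy": 0,"dz": 0,"twist": 0},{"claw": 0,"dx": 0,"dy": 0,"dz": 0,"twist": 0}])

```text
time_s: 36.83
position: [0.4001, -0.3153, 0.116]
tcp_rot: [[0.995, -0.102, -0.002], [-0.102, -0.995, -0.002], [-0.002, 0.003, -1.0]]
force: [-0.6, 0.1, 4.3]
opening: 0.334
```

```bash
python3 go.py .3997 -.3146 .225 -6
```

```text
t 36.83 pos [ 0.4001 -0.3153  0.116 ] yaw -5.83 open 0.334 F [-0.6  0.1  4.3] -> d [ -0.07  -0.03 -10.9 ] twist 0.2 tilt z [-0.0024 -0.0025 -1.    ]
```

arm_command(plan=[{"claw": 0,"dx": 0,"dy": 0,"dz": -0.5,"twist": 0},{"claw": 0,"dx": 0,"dy": 0,"dz": -1.5,"twist": 0},{"claw": 0,"dx": 0,"dy": 0,"dz": -3.5,"twist": 0},{"claw": 0,"dx": 0,"dy": 0,"dz": -6,"twist": 0},{"claw": 0,"dx": 0,"dy": 0,"dz": -8.5,"twist": 0},{"claw": 0,"dx": 0,"dy": 0,"dz": -10.5,"twist": 0},{"claw": 0,"dx": 0,"dy": 0,"dz": -11,"twist": 0},{"claw": 0,"dx": 0,"dy": 0,"dz": -11,"twist": 0}])

```text
time_s: 37.5
position: [0.4011, -0.3157, 0.2277]
tcp_rot: [[0.995, -0.101, 0.0], [-0.101, -0.995, -0.006], [0.001, 0.006, -1.0]]
force: [0.7, 0.6, -1.7]
opening: 0.335
```

```bash
python3 go.py .5487 -.018 .225 -6
```

```text
t 37.5 pos [ 0.4011 -0.3157  0.2277] yaw -5.82 open 0.335 F [ 0.7  0.6 -1.7] -> d [ 11.67 -31.11   0.11] twist 0.2 tilt z [ 4.0e-04 -5.6e-03 -1.0e+00]
```

arm_command(plan=[{"claw": 0,"dx": 0.8,"dy": -2,"dz": 0,"twist": 0},{"claw": 0,"dx": 2.1,"dy": -5.5,"dz": 0,"twist": 0},{"claw": 0,"dx": 3.4,"dy": -9,"dz": 0,"twist": 0},{"claw": 0,"dx": 4.7,"dy": -12.5,"dz": 0,"twist": 0},{"claw": 0,"dx": 6,"dy": -16,"dz": 0,"twist": 0},{"claw": 0,"dx": 7.3,"dy": -19.5,"dz": 0,"twist": 0},{"claw": 0,"dx": 8.4,"dy": -22.4,"dz": 0,"twist": 0},{"claw": 0,"dx": 8.8,"dy": -23.4,"dz": 0,"twist": 0}])

```text
time_s: 38.17
position: [0.5123, -0.0875, 0.2247]
tcp_rot: [[0.995, -0.098, -0.002], [-0.098, -0.995, -0.002], [-0.002, 0.003, -1.0]]
force: [-0.0, -1.1, -2.5]
opening: 0.334
```

```bash
python3 go.py .5487 -.018 .225 -6
```

```text
t 38.17 pos [ 0.5123 -0.0875  0.2247] yaw -5.63 open 0.334 F [-0.  -1.1 -2.5] -> d [ 2.94 -7.27 -0.06] twist 0.4 tilt z [-0.0025 -0.0024 -1.    ]
```

arm_command(plan=[{"claw": 0,"dx": 1,"dy": -2.4,"dz": 0,"twist": 0},{"claw": 0,"dx": 2.2,"dy": -5.3,"dz": 0,"twist": 0},{"claw": 0,"dx": 2.85,"dy": -7,"dz": 0,"twist": 0},{"claw": 0,"dx": 2.97,"dy": -7.27,"dz": 0,"twist": 0},{"claw": 0,"dx": 2.97,"dy": -7.27,"dz": 0,"twist": 0}])

```text
time_s: 38.58
position: [0.5483, -0.0174, 0.2229]
tcp_rot: [[0.995, -0.096, -0.005], [-0.096, -0.995, -0.002], [-0.005, 0.003, -1.0]]
force: [-0.1, -0.6, -1.6]
opening: 0.338
```

```bash
python3 go.py .5487 -.018 .125 -6
```

```text
t 38.58 pos [ 0.5483 -0.0174  0.2229] yaw -5.51 open 0.338 F [-0.1 -0.6 -1.6] -> d [0.09 0.03 9.79] twist 0.5 tilt z [-0.0054 -0.0023 -1.    ]
```

arm_command(plan=[{"claw": 0,"dx": 0.1,"dy": 0.03,"dz": 0.7,"twist": 0},{"claw": 0,"dx": 0.1,"dy": 0.03,"dz": 2.2,"twist": 0},{"claw": 0,"dx": 0.1,"dy": 0.03,"dz": 4.2,"twist": 0},{"claw": 0,"dx": 0.1,"dy": 0.03,"dz": 6.2,"twist": 0},{"claw": 0,"dx": 0.1,"dy": 0.03,"dz": 8,"twist": 0},{"claw": 0,"dx": 0.1,"dy": 0.03,"dz": 9.2,"twist": 0},{"claw": 0,"dx": 0.1,"dy": 0.03,"dz": 9.7,"twist": 0},{"claw": 0,"dx": 0.1,"dy": 0.03,"dz": 9.7,"twist": 0}])

```text
time_s: 39.25
position: [0.547, -0.019, 0.1241]
tcp_rot: [[0.995, -0.098, -0.01], [-0.098, -0.995, -0.002], [-0.01, 0.003, -1.0]]
force: [0.1, 0.1, -1.5]
opening: 0.336
```

```bash
python3 go.py .5487 -.018 .118 -6
```

```text
t 39.25 pos [ 0.547  -0.019   0.1241] yaw -5.61 open 0.336 F [ 0.1  0.1 -1.5] -> d [ 0.16 -0.12  0.61] twist 0.4 tilt z [-0.0097 -0.0016 -1.    ]
```

arm_command(plan=[{"claw": 0,"dx": 0.08,"dy": -0.06,"dz": 0.15,"twist": 0},{"claw": 0,"dx": 0.16,"dy": -0.12,"dz": 0.3,"twist": 0},{"claw": 0,"dx": 0.16,"dy": -0.12,"dz": 0.45,"twist": 0},{"claw": 0,"dx": 0.16,"dy": -0.12,"dz": 0.6,"twist": 0},{"claw": 0,"dx": 0.16,"dy": -0.12,"dz": 0.7,"twist": 0},{"claw": 0,"dx": 0.16,"dy": -0.12,"dz": 0.75,"twist": 0},{"claw": 0,"dx": 0.16,"dy": -0.12,"dz": 0.75,"twist": 0}])

```text
time_s: 39.83
position: [0.5489, -0.018, 0.1171]
tcp_rot: [[0.995, -0.097, -0.009], [-0.097, -0.995, -0.002], [-0.009, 0.003, -1.0]]
force: [-0.7, -0.5, 1.5]
opening: 0.337
```

```bash
python3 go.py .5487 -.018 .117 -6;  python3 - <<'E'
from h import *
for n in("scene",):
    im=bot.capture(n)[:,:,::-1];cv2.imwrite(f"pics/{n}16f.png",im)
    c=im[100:290,70:370]
    cv2.imwrite(f"pics/{n}16.png",cv2.resize(c,None,fx=2.6,fy=2.6))
E
```

```text
t 39.83 pos [ 0.5489 -0.018   0.1171] yaw -5.59 open 0.337 F [-0.7 -0.5  1.5] -> d [-0.02  0.    0.01] twist 0.4 tilt z [-0.0089 -0.0019 -1.    ]
```

View pics/scene16.png

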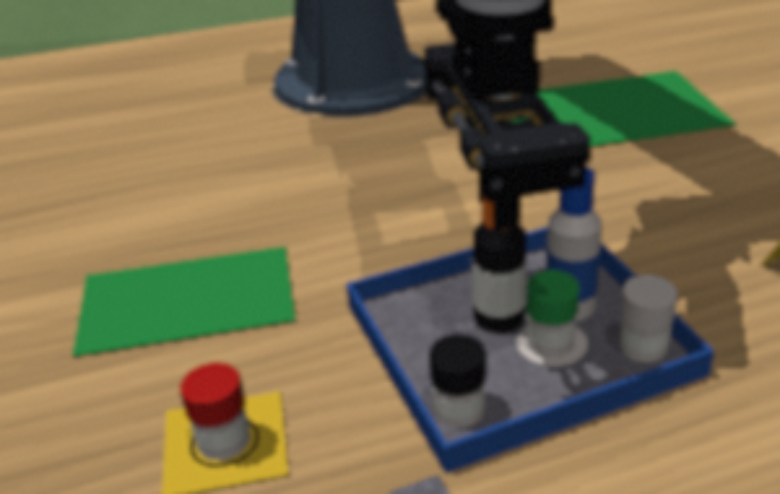

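The orange bottle is in place and touching down (+1.5 N). Release.

arm_command(plan=[{"claw": 0.36,"dx": 0,"dy": 0,"dz": 0.05,"twist": 0},{"claw": 0.4,"dx": 0,"dy": 0,"dz": 0.05,"twist": 0},{"claw": 0.5,"dx": 0,"dy": 0,"dz": 0,"twist": 0},{"claw": 0.65,"dx": 0,"dy": 0,"dz": 0,"twist": 0},{"claw": 0.8,"dx": 0,"dy": 0,"dz": 0,"twist": 0},{"claw": 0.8,"dx": 0,"dy": 0,"dz": -1,"twist": 0},{"claw": 0.8,"dx": 0,"dy": 0,"dz": -3,"twist": 0},{"claw": 0.8,"dx": 0,"dy": 0,"dz": -6,"twist": 0}])

```text
time_s: 40.55
position: [0.5476, -0.0175, 0.1761]
tcp_rot: [[0.995, -0.098, -0.015], [-0.098, -0.995, -0.001], [-0.015, 0.002, -1.0]]
force: [0.4, 0.3, -0.6]
opening: 0.751
```

arm_command(plan=[{"claw": 0.8,"dx": 0,"dy": 0,"dz": -3,"twist": 0},{"claw": 0.8,"dx": 0,"dy": 0,"dz": -6,"twist": 0},{"claw": 0.8,"dx": -3,"dy": -3,"dz": -8,"twist": 0},{"claw": 0.8,"dx": -5,"dy": -6,"dz": -8,"twist": 0},{"claw": 0.8,"dx": -7,"dy": -9,"dz": -8,"twist": 0},{"claw": 0.8,"dx": -7,"dy": -12,"dz": -8,"twist": 0},{"claw": 0.8,"dx": -7,"dy": -15,"dz": -8,"twist": 0},{"claw": 0.8,"dx": -7,"dy": -18,"dz": -8,"twist": 0}])

```text
time_s: 41.22
position: [0.4963, 0.1699, 0.258]
tcp_rot: [[0.995, -0.098, -0.013], [-0.098, -0.995, -0.0], [-0.013, 0.002, -1.0]]
force: [0.2, -0.3, -0.1]
opening: 0.798
```

arm_command(plan=[{"claw": 0.8,"dx": 0,"dy": -3,"dz": 0,"twist": 0},{"claw": 0.8,"dx": 0,"dy": -6,"dz": 0,"twist": 0},{"claw": 0.8,"dx": 0,"dy": -9,"dz": 0,"twist": 0},{"claw": 0.8,"dx": -2,"dy": -12,"dz": 0,"twist": 0},{"claw": 0.8,"dx": -4,"dy": -14,"dz": 0,"twist": 0},{"claw": 0.8,"dx": -4,"dy": -14,"dz": 0,"twist": 0}])

```text
time_s: 41.72
position: [0.4665, 0.3169, 0.2587]
tcp_rot: [[0.996, -0.093, -0.016], [-0.093, -0.996, 0.001], [-0.016, 0.0, -1.0]]
force: [-0.2, -1.0, -0.4]
opening: 0.8
```

Run:
```python
from h import *
s=bot.read_state(); print(s['time_s'],s['position'],s['force'])
for n in("scene","top"):
    im0=cv2.imread(f"pics/{n}0.png")[:,:,::-1].copy(); im=bot.capture(n).copy(); cv2.imwrite(f"pics/{n}17f.png",im[:,:,::-1])
    for k in('orange','blue','red','green'):
        f=lambda I:[(int(q[1]),q[3].tolist()) for q in blobs(I,k)[2] if 60<q[1]<600 and 90<q[3][0]<360 and 100<q[3][1]<270]
        print(n,k,f(im0),f(im))
    c=im[::-1][::-1][100:290,70:370,::-1] if n=="scene" else im[90:240,180:390,::-1]
    cv2.imwrite(f"pics/{n}17.png",cv2.resize(c,None,fx=2.6,fy=2.6))
```

```text
41.7167 [0.46648871 0.31692432 0.25874522] [-0.19764992 -0.98821173 -0.37320065]
scene orange [(278, [261.6, 177.2])] [(278, [261.5, 177.3]), (72, [150.8, 249.0])]
scene blue [(178, [290.8, 172.1]), (144, [297.7, 202.8])] [(186, [291.3, 172.5]), (166, [297.3, 203.7])]
scene red [(342, [282.6, 213.5])] [(430, [151.2, 251.3])]
scene green [(158, [351.3, 158.0])] [(336, [282.3, 213.3])]
top orange [(124, [253.3, 151.9])] [(61, [340.2, 136.5]), (122, [253.5, 152.3])]
top blue [(95, [228.9, 149.6])] [(92, [228.7, 149.0])]
top red [(181, [242.6, 140.7])] [(143, [338.7, 138.6])]
top green [(157, [143.9, 197.9])] [(165, [243.4, 140.7])]
```

View pics/scene17.png

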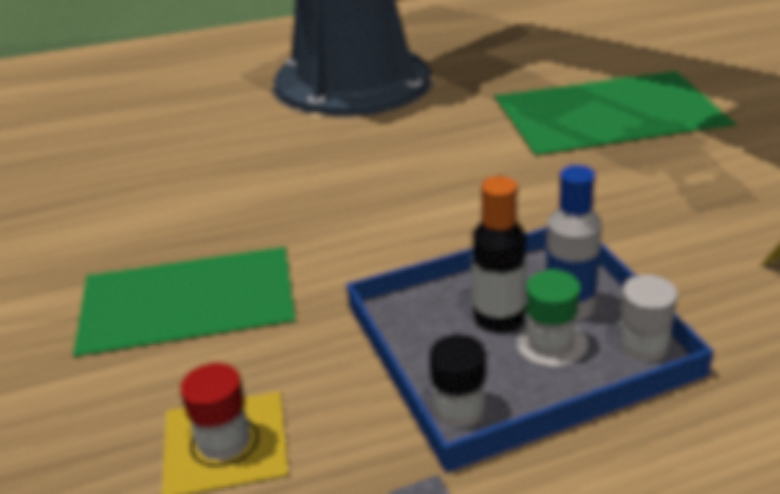

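View pics/top17.png

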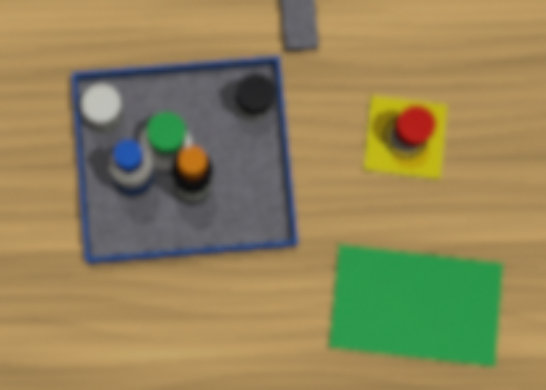

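Everything stands upright, and the caps in the tray are within 1 px (about 2 mm) of where they started. The arm is clear of everything. Handing in.

```bash
python3 -c "
from rig import bot
print(bot.hand_in())"
```

```text
the job is handed in; nothing more can be done
None
```

I finished the job in the required order and handed it in at about 42 s of the 144 s allowed; the hand-in gives no verdict.

- **Order:** Both bottles went to the smaller green mat first. The red jar then went to the ring on the card, and the green jar to the white pad. After that I put the blue bottle back, then the orange one.
- **Bottles:** In both camera views, each cap is within about 1 px (roughly 2 mm) of where it started.
- **Green jar:** Its cap is within 1 px of where the red jar's was. The pad and the jar measured within about 3 mm of each other.
- **Red jar:** It stands about 2 mm from the middle of the ring.
- **White and black jars:** They look unmoved and upright. I only compared them by eye in the pictures, without measuring them.
- **Arm:** It is clear of everything, and nothing was knocked over or dropped.

No check failed. The two cameras disagreed by up to 5 mm in x on cap positions, so I used in-between values, and the grasps matched them. The tool also drifted up to about 0.02 rad off vertical, with no visible effect.

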